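Hold a ring box lid in its hinge, ready for the pin

ROBOT

A 6-joint arm with a two-finger parallel gripper is mounted at the origin on a cart in front of the work surface, level with it; the furniture and walls round the work are solid. World frame = base frame: x ahead of the robot, y to its left, z up, the work surface at z = 0. Lengths are in m, angles in rad, forces in N, time in s.
With the tool pointing down it reaches from about 0.425 to 0.95 m from the base axis. Payload 3.5 kg.
Tool frame: the origin (TCP) lies at the very end of the fingers, on their centre line; the grasp point (between the pads) lies 19 mm behind it; z points along the fingers, y is the direction in which the jaws open and shut (so a half turn about z gives the same grasp; the last joint's range is limited). The gripper opens to 85 mm and grips with 20 to 120 N. Pads are 22 mm wide; open, the fingers measure 114 mm over their backs; the gripper's body (76 mm by 85 mm) begins 54 mm behind the grasp point. The pads swing forward as they close: fully open they stand 13 mm farther back than shut.
Start: joints at [-1.31, 0.286, 1.577, -0, 1.279, -0.15], TCP at [0.27, -0.619, 0.231] pointing down, gripper open.
Joint ranges: [-2.77, 2.77], [-0.9, 2.22], [0.21, 2.48], [-1.53, 4.67], [0.24, 2.81], [-2.84, 2.84]. Speed limits (rad/s): [2.79, 2.79, 3.14, 3.14, 3.14, 3.14].

INTERFACE

Orientations are given as a unit quaternion [x, y, z, w].
In Python, from plant import get_state, read_camera, get_calibration, ticket, search_frame, cut_out, pinpoint gives the robot as it stands.
- The arm moves only by the tool move_arm, never from a script. Its argument "plan" is a list that holds one entry, the list of rows, each a list of 7 numbers: the turn, a rotation vector about the tool's x, y, z in degrees, then the shift along the tool's x, y, z in m, then the finger opening in m, from 0 to 0.0854. In form: [[[ax, ay, az, x, y, z, hand], ...]]. A call has exactly 5 rows; each row is the pose to reach, as a shift and turn from the pose measured when the call began, along the tool's axes at that moment; what a row does not reach only later rows make up. A row lasts 1/8 s, in which the tool goes at most 62.5 mm and 10.7 degrees, less where a joint would pass 70% of its speed; a pose out of reach is approached as far as the arm can. A call with a gripper value outside its range is refused whole. The fingers move at their own pace and stop on an object; "force" is the grip in N (left out, the last holds). Time passes only in rows, so rows that repeat a pose let the fingers close, or fill a call up. It gives the time, the measured TCP pose, the force and the opening at its end, in the units of the state.
- get_state(): the state, without advancing time (a new reading comes with each control period).
- read_camera(name): name is "scene" or "top" or "wrist"; returns the picture (400x640x3 uint8, red, green, blue); there is no depth.
- get_calibration(name): a dict with "mtx" (3x3 intrinsics, pixels), "dist_coeffs" ([k1, k2, p1, p2, k3] as OpenCV has them; the pictures are not rectified), "extrinsics" (4x4, takes a point from camera to world coordinates); the wrist camera has in their place "hand_eye" (4x4, takes a point from camera to tool coordinates, whose origin is the TCP and whose axes are the flange's). Camera axes: x right, y up, looking along -z (the intrinsics and any distortion apply to the point x, -y, -z); pixel columns grow to the right and rows downward; lengths in m; the calibration is good to about 2 mm. A picture is of the moment at which its call begins: read the wrist's pose just before it. get_calibration takes no time and is no camera call.
- ticket.sign_off(): hands the job in, once; it reports no verdict.
Trained networks look in the newest picture that a camera, given by its name, has taken for a name from the list of things; names that differ only in an ending like _2 or _b are one class to them, and where a whole thing is asked for, a point or a joint stands for the part that bears it (a point fixed in the world has none). Each returns a list of dicts, best first, with "p" (0 to 1); they miss things now and then, are a little off and sometimes report something else, mostly with a low value. They report only what shows in the picture. A call takes as long as a camera call.
- search_frame(camera, query): "centre" ([column, row] in pixels, amid what is visible of it).
- cut_out(camera, query): "pixels" (400x640 bool, what is visible of it) and "centre" ([column, row] in pixels, amid what is visible of it).
- pinpoint(camera, query): "centre" ([column, row] in pixels: a listed point, or the origin of a listed thing).
The state is a dict: "time": time; "qpos": joint angles; "dq": joint speeds; "joint_efforts": joint torques, N m; "eef_pos": TCP position; "tcp_rot": TCP orientation; "contact_force": force on the tool from outside, world axes, zero at the start; "wrist_torque": the same for the moment, N m; "opening": opening from 0.0 (shut) to 1.0 (fully open).
Only numpy, scipy, OpenCV 4.12 (cv2) and the standard library are available. Lean on these libraries where they do the work, as an engineer would, in place of code of your own. Each camera call takes 0.05 s, during which the arm holds its last target.

TASK

The ring box is clamped in the pinning jig with its hinge side towards you: pinch the brass knob of the pin slide and draw it back fully to its stop, so that the hinge pin is clear of the knuckles. Then pick up the loose lid as it lies, inside up, and bring it level to the box as if opened out flat, lowering its knuckle gently between the two knuckles of the box until it lies in the vee rest with the holes in line. Finish while still holding the lid there, level and in line, without leaning on it, so that a colleague can push the pin through; leave the other things on the bench where they are.

Things in the scene. Friction and masses are not known exactly. Their poses are not given: they have to be found in the camera images.
- jig: Steel hinge-pinning jig, fixed on the bench; place and yaw vary. Origin on the bench top under the middle of the hinge, z up, y along the hinge, -x the open side where the lid is brought: nothing of it lies beyond x = -17 mm, where the bench is bare. The pin slide's rail, 30 mm wide, runs from y = +36 to +153 mm; a clamp block with a thumbscrew reaches to y = -78 mm
- box_rim (a point): Middle of the open top of the dark wooden ring box clamped in the jig, 60 mm above the bench (jig x = +39 mm, y = 0). The box is 60 x 60 mm (jig x +9 to +69 mm, y -30 to +30 mm), hinge side towards -x, with a brass hinge leaf screwed on that rim
- hinge_axis (a point): Middle of the gap between the two fixed knuckles of the box, on their axis, 62 mm above the bench; axes as the jig's (y along the hinge). The fixed knuckles are brass tubes, 12 mm outside, 7 mm hole, each 10 mm long, from 10 to 20 mm either side of this point, so the gap is 20 mm wide. It is open from above and from -x
- vee_rest (a point): Bottom of the steel vee rest, 8.5 mm below the hinge axis in the middle of the gap; 11 mm wide in y, flanks at 45 degrees, open upwards, within 6.5 mm of the axis in x. A 12 mm knuckle that lies in it is exactly in line with the fixed ones
- pin_slide (a joint): Travel of the pin slide in m: 0 with the pin through both fixed knuckles, growing as it is drawn out along the jig's +y, stop at 0.045. At the start (0 to 0.012) the pin bars the gap. About 2.5 N of friction keeps it where it is left. The pin (4 mm, pointed nose) is clear of the gap from 0.031 and of both knuckles at the stop
- knob_grip (a point): Where to grip the upright knurled brass knob of the pin slide (16 mm across, 50 to 80 mm above the bench): on its axis, 67 mm above the bench (jig x = 0, y = 77 mm + joint value). Carriage top 45 mm above the bench. A post, 71 mm high, stands on the carriage 28 to 40 mm from the knob's axis on the jig's -y side; the knob's sides in jig x are free
- lid: Loose lid of the ring box, dark wood, 54 x 54 x 12 mm, about 70 g, lying inside up (felt pad and brass leaf upwards) on the bench to the right of the jig. Origin in the middle of its underside, z up; knuckle at its +x edge, along y. Grip it by the plain edges 54 mm apart in y. Level in the matched hinge its origin is at jig x = -36, y = 0, z = 48 mm, axes as the jig's
- lid_knuckle (a point): Middle of the lid's single knuckle (brass tube 12 mm outside, 7 mm hole, 16 mm long along the lid's y): 36 mm in +x from the lid's middle, 14 mm above its underside. It has 2 mm of play each side in the gap of the box's leaf
- chasing_hammer: bystander, chasing hammer with a wooden handle, to be left where it lies (origin in the middle of its underside)
- tweezers: bystander, fine steel tweezers, to be left where it lies (origin in the middle of its underside)
- brass_tin: bystander, small round brass tin, 62 mm across, to be left where it lies (origin in the middle of its underside)
- stone_box: bystander, clear-lidded stone box, 44 mm, to be left where it lies (origin in the middle of its underside)
- red_file: bystander, needle file with a red dipped handle, to be left where it lies (origin in the middle of its underside)
- loupe_stand: bystander, folding loupe on a black stand, to be left where it lies (origin in the middle of its underside)

How it is judged:
By the outcome, as a careful person would: the job done as asked, in the order asked, and still so for the second after the job is handed in, while the arm keeps its last pose, push and grip.
It also fails if it takes over 48 s, if anything falls off the work surface, if the arm or the gripper's body presses on something with over 40 N, if the wrist force passes 120 N, or if a joint passes its speed limit or range.

## Working session

There is one attempt and no reset: what is moved stays moved. The work goes in short steps, Python scripts to look and compute and a tool call to move; the robot and the scene stay as the last step left them, time stands still between calls to the robot, and variables do not carry over. Pictures are saved under pics/ and viewed, and the job is handed in when it is done.

Besides the shell and the picture viewer there is one more tool, called after "Emit:" by a JSON object that holds its "name" and its "arguments", one argument or row to a line. move_arm: Moves the arm, as the interface text tells. Its arguments: {"type":"object","properties":{"plan":{"type":"array","items":{"type":"array","items":{"type":"array","items":{"type":"number"}}}},"force":{"type":"number"}},"required":["plan"]}

```bash
ls; mkdir -p pics
cat > h.py <<'E'
import numpy as np, cv2
from plant import get_state, read_camera, get_calibration, ticket, search_frame, cut_out, pinpoint
from scipy.spatial.transform import Rotation as R
def snap(n,f):
    im=read_camera(n); cv2.imwrite('pics/'+f,im[:,:,::-1]); return im
def cam(n,st=None):
    c=get_calibration(n); K=np.array(c['mtx']);d=np.array(c['dist_coeffs'])
    if 'extrinsics' in c: T=np.array(c['extrinsics'])
    else:
        st=st or get_state(); W=np.eye(4);W[:3,:3]=R.from_quat(st['tcp_rot']).as_matrix();W[:3,3]=st['eef_pos']
        T=W@np.array(c['hand_eye'])
    return K,d,T
def ray(n,px,st=None):
    K,d,T=cam(n,st); u=cv2.undistortPoints(np.array([[px]],float),K,d)[0,0]
    v=T[:3,:3]@np.array([u[0],-u[1],-1.]); return T[:3,3],v/np.linalg.norm(v)
def atz(n,px,z,st=None):
    o,v=ray(n,px,st); return o+v*(z-o[2])/v[2]
def proj(n,P,st=None):
    K,d,T=cam(n,st); p=(np.atleast_2d(P)-T[:3,3])@T[:3,:3]
    p=p*[1,-1,-1]; return cv2.projectPoints(p.reshape(-1,1,3),np.zeros(3),np.zeros(3),K,d)[0][:,0]
def tri(rs):
    A=np.zeros((3,3));b=np.zeros(3)
    for o,v in rs:
        M=np.eye(3)-np.outer(v,v);A+=M;b+=M@o
    x=np.linalg.solve(A,b); return x,[np.linalg.norm((np.eye(3)-np.outer(v,v))@(x-o)) for o,v in rs]
E
python3 - <<'E'
from h import *
np.set_printoptions(precision=4,suppress=True)
print(get_state())
for n in ['scene','top','wrist']:
    snap(n,n+'0.png'); print(n,cam(n)[2])
    for q in ['jig','box_rim','hinge_axis','vee_rest','knob_grip','lid','lid_knuckle']:
        print(n,q,[(np.round(r['centre'],1),round(r['p'],2)) for r in pinpoint(n,q)[:3]])
E
```

```text
pics
{'time': 0.0, 'qpos': array([-1.31  ,  0.2872,  1.5782, -0.    ,  1.2786, -0.15  ]), 'dq': array([ 0.002 ,  0.0004, -0.0002,  0.0011,  0.0007,  0.0008]), 'joint_efforts': array([ -0.0001, -40.5976, -29.2626,  -0.0001,   0.0058,   0.    ]), 'eef_pos': array([ 0.2694, -0.6182,  0.2299]), 'tcp_rot': array([ 0.979 ,  0.204 , -0.0001, -0.0012]), 'contact_force': array([ 0.1153, -0.1489, -0.1425]), 'wrist_torque': array([-0.0361, -0.0145,  0.0047]), 'opening': 1.0030832843522277}
scene [[-0.8177  0.2667 -0.5101 -0.0585]
 [-0.5751 -0.3395  0.7443  0.8837]
 [ 0.0254  0.902   0.431   0.572 ]
 [ 0.      0.      0.      1.    ]]
scene jig [(array([325.1, 221.3]), 0.72), (array([323.9, 237.4]), 0.7), (array([313.2, 221.1]), 0.17)]
scene box_rim [(array([314.1, 220.1]), 0.93), (array([306.7, 208.9]), 0.31)]
scene hinge_axis [(array([325.4, 222.4]), 0.61), (array([373.8, 234.8]), 0.18)]
scene vee_rest [(array([321.2, 227.3]), 0.67)]
scene knob_grip [(array([310.3, 233.5]), 0.9), (array([325.3, 193.3]), 0.53)]
scene lid [(array([385.9, 215.6]), 0.55)]
scene lid_knuckle [(array([373.6, 209.2]),
[... 185 characters left out ...]
 0.91), (array([400.6, 263.4]), 0.32), (array([235.6, 255.8]), 0.23)]
top box_rim [(array([236.9, 259.3]), 0.72), (array([316.9, 201.9]), 0.63)]
top hinge_axis [(array([316.6, 217.5]), 0.55)]
top vee_rest [(array([316.4, 218.1]), 0.71)]
top knob_grip [(array([277.6, 207.2]), 0.84), (array([190.3, 202. ]), 0.49)]
top lid [(array([402.1, 279.4]), 0.86), (array([313.2, 216.9]), 0.26)]
top lid_knuckle [(array([400.6, 261.3]), 0.86)]
wrist [[ 0.3998  0.875   0.2731  0.3396]
 [-0.9166  0.3815  0.1194 -0.5881]
 [ 0.0002 -0.2981  0.9546  0.3752]
 [ 0.      0.      0.      1.    ]]
wrist jig []
wrist box_rim []
wrist hinge_axis []
wrist vee_rest []
wrist knob_grip []
wrist lid []
wrist lid_knuckle []
```

View pics/top0.png

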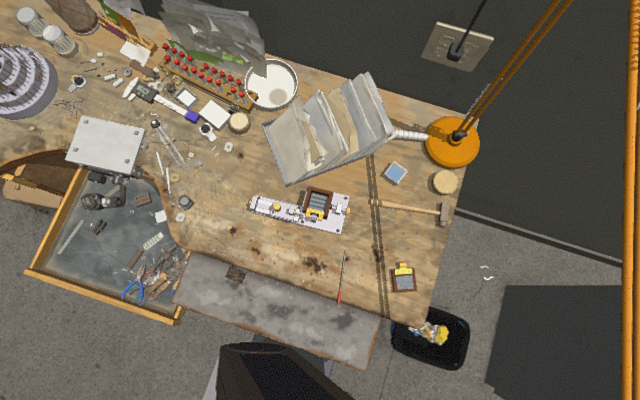

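View pics/scene0.png

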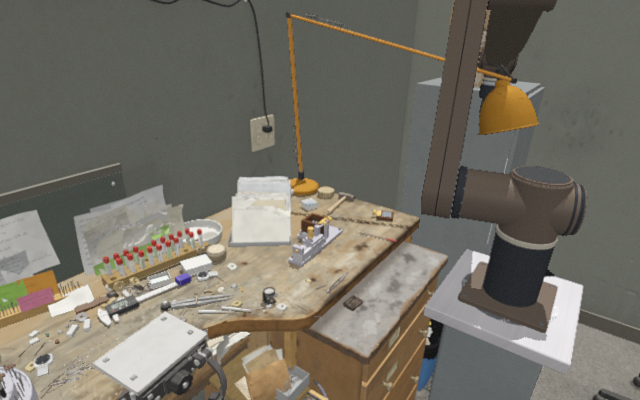

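Run:
```python
from h import *
print(get_state()['time'])
np.set_printoptions(precision=4,suppress=True)
for nm,t,s,z in [('rim',(316.9,201.9),(314.1,220.1),.06),('hinge',(316.6,217.5),(325.4,222.4),.062),('vee',(316.4,218.1),(321.2,227.3),.0535),('knob',(277.6,207.2),(310.3,233.5),.067),('lid',(402.1,279.4),(385.9,215.6),0),('lk',(400.6,261.3),(373.6,209.2),.014)]:
    print(nm,atz('top',t,z),atz('scene',s,z),*tri([ray('top',t),ray('scene',s)]))
a=cv2.imread('pics/top0.png');cv2.imwrite('pics/top0z.png',cv2.resize(a[120:320,220:460],None,fx=3.3,fy=3,interpolation=cv2.INTER_CUBIC)[:600,:800])
```

```text
1.2
rim [0.5335 0.0556 0.06  ] [0.532  0.0649 0.06  ] [0.5359 0.0567 0.0551] [np.float64(0.0015988528970638047), np.float64(0.0015988528970639346)]
hinge [0.498  0.0445 0.062 ] [0.4957 0.0599 0.062 ] [0.5018 0.0462 0.0538] [np.float64(0.002687450995305265), np.float64(0.0026874509953053014)]
vee [0.498  0.0449 0.0535] [0.4971 0.0784 0.0535] [0.5077 0.0496 0.0361] [np.float64(0.007718960415022076), np.float64(0.007718960415022057)]
knob [0.4913 0.1368 0.067 ] [0.4852 0.146  0.067 ] [0.4919 0.1375 0.0612] [np.float64(0.0003895409391619035), np.float64(0.00038954093916185274)]
lid [ 0.432  -0.1927  0.    ] [ 0.4317 -0.2055  0.    ] [ 0.4289 -0.1925  0.0062] [np.float64(0.0027687632182250834), np.float64(0.0027687632182250305)]
lk [ 0.47  -0.175  0.014] [ 0.4751 -0.1973  0.014 ] [ 0.4662 -0.1738  0.0257] [np.float64(0.0024801296699996263), np.float64(0.0024801296699995517)]
```

View pics/top0z.png

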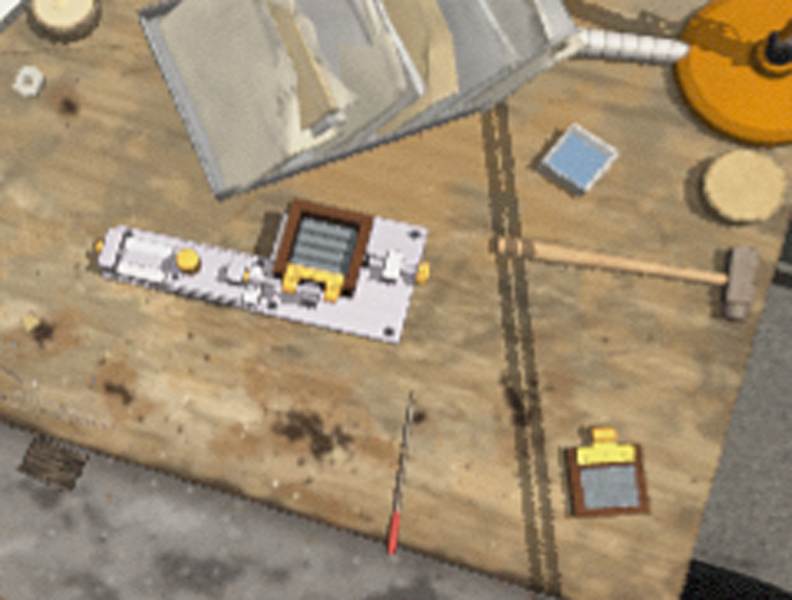

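View pics/wrist0.png

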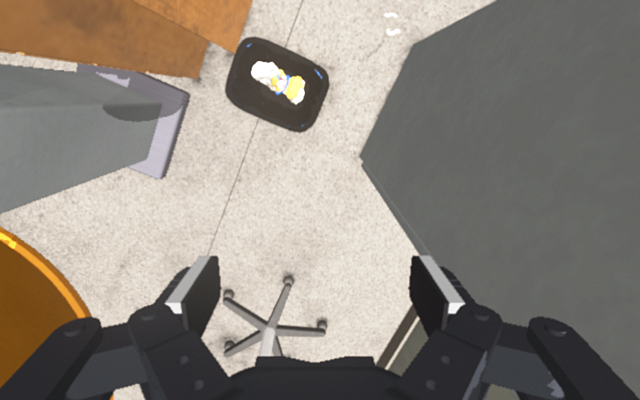

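Run:
```python
from h import *
np.set_printoptions(precision=4,suppress=True)
print(tri([ray('scene',(508,110)),ray('wrist',(0,320))]))
o,v=ray('scene',(508,110))
for t in [.8,1,1.2,1.5,2,2.5]: print(t,o+v*t)
o,v=ray('wrist',(0,320)); print(o,v,o+v*(-.7-o[2])/v[2])
f=lambda u,w,z:atz('top',(220+u/3.3,120+w/3),z)
print('thumb',f(423,271,.04),'end',f(98,246,.04), 'base corners r',f(428,228,.0),f(400,342,.0))
print('lid bottom edge',f(572,515,.012),f(648,512,.012),'knuckle',f(603,433,.02))
print('knob',f(188,259,.08))
```

```text
(array([ 0.2109, -0.5324,  0.3109]), [np.float64(0.03630870746154059), np.float64(0.036308707461540614)])
0.8 [0.0745 0.1055 0.4425]
1 [ 0.1078 -0.089   0.4101]
1.2 [ 0.1411 -0.2835  0.3777]
1.5 [ 0.1909 -0.5754  0.3291]
2 [ 0.2741 -1.0617  0.2482]
2.5 [ 0.3572 -1.548   0.1672]
[ 0.3396 -0.5881  0.3752] [-0.6853  0.4278 -0.5893] [-0.9108  0.1924 -0.7   ]
thumb [ 0.542  -0.0198  0.04  ] end [0.4864 0.208  0.04  ] base corners r [ 0.5865 -0.0133  0.    ] [ 0.489  -0.0224  0.    ]
lid bottom edge [ 0.3973 -0.1785  0.012 ] [ 0.4168 -0.2286  0.012 ] knuckle [ 0.464  -0.1805  0.02  ]
knob [0.4906 0.1368 0.08  ]
```

Run:
```python
from h import *
np.set_printoptions(precision=3,suppress=True)
print('lamp base',atz('top',(453,140),0),atz('scene',(303,186),0))
o,a=ray('top',(632,30));_,b=ray('top',(632,380)); n=np.cross(a,b)
for p in [(290,15),(330,27),(380,42),(430,56),(505,78),(508,110)]:
    s,v=ray('scene',p); t=n@(o-s)/(n@v); print(p,t,s+v*t)
```

```text
lamp base [ 0.812 -0.22   0.   ] [ 0.809 -0.241  0.   ]
(290, 15) 1.3895646933973056 [ 0.824 -0.189  0.599]
(330, 27) 1.3505486002403015 [ 0.7   -0.234  0.567]
(380, 42) 1.320266071960644 [ 0.548 -0.288  0.529]
(430, 56) 1.3072784316782202 [ 0.401 -0.338  0.496]
(505, 78) 1.3237934563020304 [ 0.19  -0.411  0.446]
(508, 110) 1.4170728491113938 [ 0.177 -0.495  0.343]
```

Run:
```python
from h import *
np.set_printoptions(precision=3,suppress=True)
P=[[.824,-.189,.599],[.548,-.288,.529],[.401,-.338,.496],[.19,-.411,.446],[.177,-.495,.343],[.2,-.41,.35],[.15,-.5,.3]]
print(proj('top',P));print(proj('wrist',P))
a=cv2.imread('pics/top0.png');cv2.imwrite('pics/t1.png',cv2.resize(a[:,440:640],None,fx=2.5,fy=1.5))
a=cv2.imread('pics/scene0.png');cv2.imwrite('pics/s1.png',cv2.resize(a[0:320,380:640],None,fx=2.5,fy=1.85))
```

```text
[[635.139 -96.512]
 [629.997 195.676]
 [631.599 345.038]
 [637.362 565.019]
 [637.047 545.68 ]
 [575.783 502.385]
 [612.199 548.222]]
[[  460.495   629.163]
 [  581.239   546.199]
 [  738.035   431.096]
 [ 2403.316  -596.864]
 [ -539.639   748.708]
 [-2230.303   739.058]
 [ -154.81    526.156]]
```

View pics/t1.png

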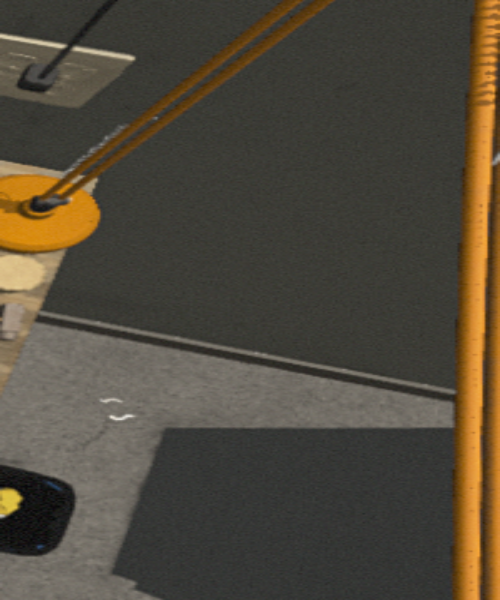

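View pics/s1.png

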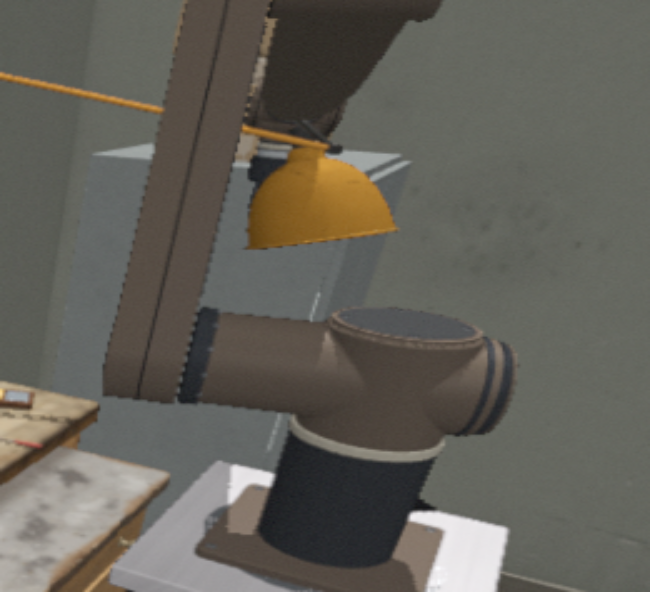

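Emit:
{"name": "move_arm", "arguments": {
  "plan": [
    [[0,0,0,0,0,-0.03,0.085],[0,0,0,0,0,-0.06,0.085],[0,0,0,0,0,-0.1,0.085],[0,0,0,0,0,-0.14,0.085],[0,0,0,0,0,-0.14,0.085]]
  ]
}}

```text
time: 1.82
eef_pos: [0.27, -0.6201, 0.3771]
tcp_rot: [0.979, 0.204, 0.0, 0.005]
contact_force: [0.2, -0.6, -0.6]
opening: 0.999
```

Run:
```python
from h import *
s=get_state(); print(s['qpos'],s['eef_pos'],s['tcp_rot'],s['contact_force'],s['time']); snap('wrist','w1.png'); snap('scene','s2.png')
```

```text
[-1.30994712e+00  2.17090434e-01  1.39909194e+00  1.21580192e-05
  1.51593807e+00 -1.50019296e-01] [ 0.26996219 -0.62010856  0.37705983] [9.78961575e-01 2.03989714e-01 2.68377576e-04 4.72847657e-03] [ 0.22528533 -0.55092702 -0.57594407] 1.825
```

View pics/w1.png

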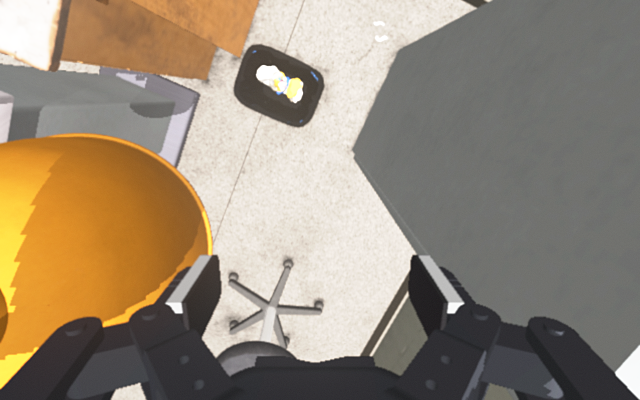

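View pics/s2.png

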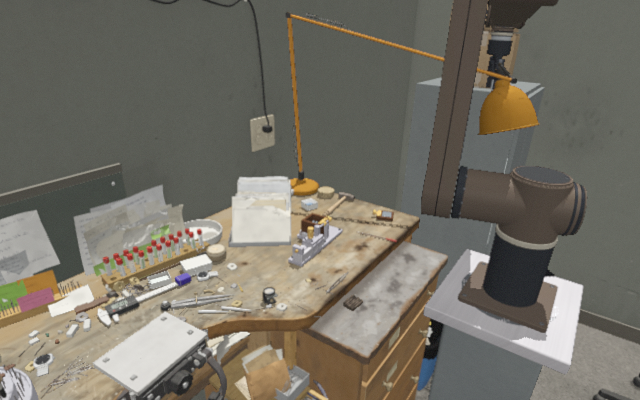

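Run:
```python
import cv2
a=cv2.imread('pics/wrist0.png');b=cv2.imread('pics/w1.png')
cv2.imwrite('pics/z1.png',cv2.resize(a[200:400,0:220],None,fx=3,fy=3)); cv2.imwrite('pics/z2.png',cv2.resize(b[120:400,0:240],None,fx=2.1,fy=2.1))
c=cv2.imread('pics/s2.png');cv2.imwrite('pics/z3.png',cv2.resize(c[0:160,430:570],None,fx=4,fy=3.7))
```

```text
(no output)
```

View pics/z1.png

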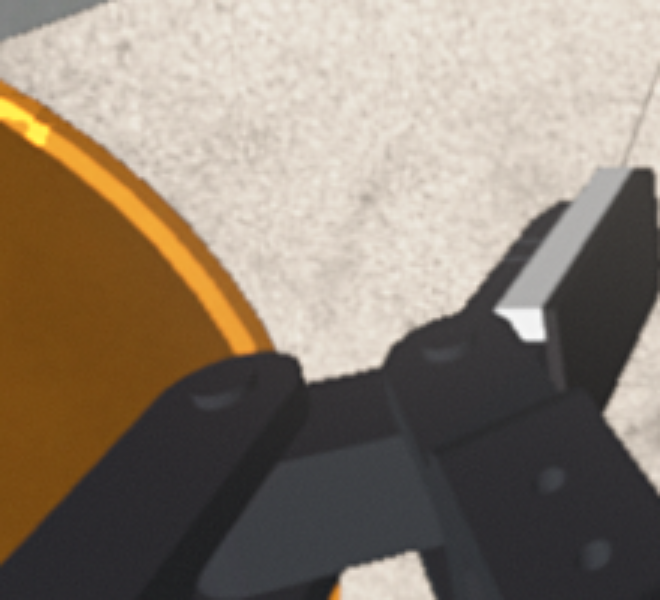

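View pics/z3.png

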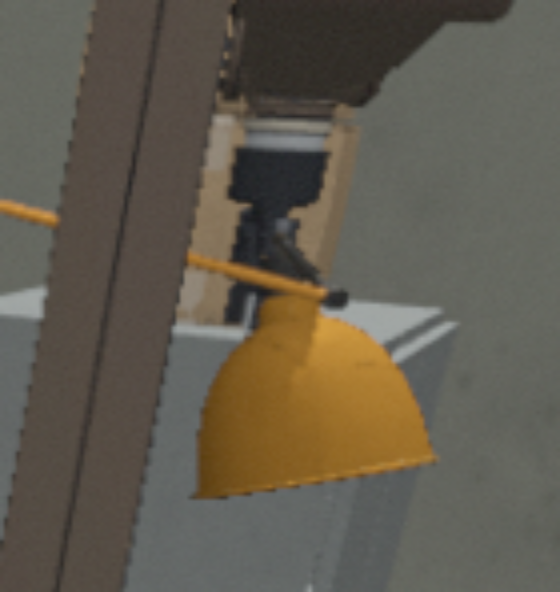

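View pics/z2.png

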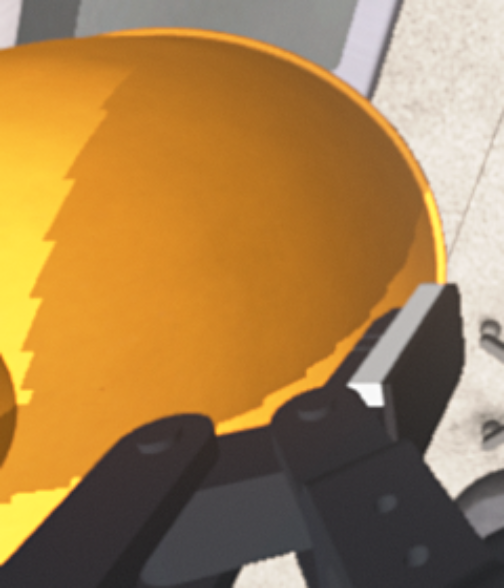

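```bash
cat > lamp.py <<'E'
from h import *
from scipy.optimize import least_squares
np.set_printoptions(precision=3,suppress=True)
s0={'tcp_rot':[0.979,0.204,-0.0001,-0.0012],'eef_pos':np.array([0.2694,-0.6182,0.2299])}
s1={'tcp_rot':[9.78961575e-01,2.03989714e-01,2.68377576e-04,4.72847657e-03],'eef_pos':np.array([0.26996219,-0.62010856,0.37705983])}
obs=[('wrist',s0,[(0,226),(33.3,248.3),(60,273.3),(80,296.7),(90.7,315)]),
('wrist',s1,[(85.7,134.3),(123.8,141.4),(161.9,160.5),(190.5,186.7),(207,217.6),(211,248.6)]),
('scene',None,[(478.8,134.3),(538.8,124.3),(493,132.5),(508.8,130.2),(523,127.6)])]
rs=[[ray(n,p,s) for p in ps] for n,s,ps in obs]
def f(x):
    c=x[:3];n=np.array([x[3],x[4],1]);n/=np.linalg.norm(n);e=[]
    for k,L in enumerate(rs):
        for i,(o,v) in enumerate(L):
            t=n@(c-o)/(n@v);p=o+v*t
            if k==2 and i<2 or k<2: e.append(np.linalg.norm(p-c)-x[5])
            # grazing scene view: distances handled loosely
            if k==2: 
                # min dist of ray to disc plane at center depth
                td=np.linalg.norm(c-o);e.append(.5*(n@(o+v*td-c)))
    return np.array(e)
best=min((least_squares(f,[.18+a,-.48+b,.33+c,0,0,.09]) for a in(-.05,.05) for b in(-.06,0) for c in (-.05,0)),key=lambda r:r.cost)
print(best.x,best.fun*1000)
E
python3 lamp.py
```

```text
[ 0.159 -0.473  0.286  0.344 -0.109  0.093] [ 0.548  0.303 -0.072  0.085 -0.184  0.123 -0.284 -0.795  0.022  0.439
 -0.274  0.077  0.455  0.013  0.693 -0.443 -0.907 -0.453]
```

Emit:
{"name": "move_arm", "arguments": {
  "plan": [
    [[0,0,0,0,0,-0.05,0.085],[0,0,0,0,0,-0.1,0.085],[0,0,0,0,0,-0.15,0.085],[0,0,0,0,0,-0.2,0.085],[0,0,0,0,0,-0.23,0.085]]
  ]
}}

```text
time: 2.55
eef_pos: [0.2696, -0.6188, 0.602]
tcp_rot: [0.979, 0.204, 0.0, 0.0]
contact_force: [0.6, -0.8, 0.8]
opening: 0.998
```

Run:
```python
from h import *
s=get_state(); print(s['qpos'],s['eef_pos'],s['tcp_rot'],s['contact_force'],s['time'],s['dq'])
```

```text
[-1.30996567e+00  2.87346839e-01  9.16556035e-01 -4.62243191e-06
  1.93750081e+00 -1.50005827e-01] [ 0.26959345 -0.61879107  0.60197334] [9.78975923e-01 2.03975813e-01 3.07873588e-06 9.44583055e-05] [ 0.55167121 -0.83093688  0.77436257] 2.55 [ 4.50403541e-04  2.02146362e-01 -6.36716761e-01  1.34432629e-03
  4.70573583e-01 -6.23258509e-04]
```

Emit:
{"name": "move_arm", "arguments": {
  "plan": [
    [[0,0,-10,0.04,-0.045,-0.01,0.085],[0,0,-20,0.08,-0.09,-0.02,0.085],[0,0,-30,0.12,-0.135,-0.02,0.085],[0,0,-40,0.16,-0.179,-0.02,0.085],[0,0,-50,0.201,-0.223,-0.02,0.085]]
  ]
}}

```text
time: 3.18
eef_pos: [0.3653, -0.3326, 0.6193]
tcp_rot: [0.799, 0.601, 0.0, -0.002]
contact_force: [1.5, -0.9, 0.4]
opening: 0.993
```

```bash
cat > go.py <<'E'
import sys
from h import *
# usage: go.py x y z yaw(deg)  -> tool-frame shift and turn from present pose to tool-down pose with tool x at yaw
s=get_state(); Rm=R.from_quat(s['tcp_rot']); p=np.array(s['eef_pos'])
print('t',round(s['time'],2),'p',np.round(p,4),'yaw',round(np.degrees(np.arctan2(*Rm.as_matrix()[[1,0],0])),2),'tilt',np.round(np.degrees(Rm.as_matrix()[:2,2]),2),'F',np.round(s['contact_force'],1),'q',np.round(s['qpos'],3),'op',round(s['opening']*.0854,4))
if len(sys.argv)>4:
    x,y,z,w=map(float,sys.argv[1:5]); w=np.radians(w)
    T=np.array([[np.cos(w),np.sin(w),0],[np.sin(w),-np.cos(w),0],[0,0,-1.]])
    print('shift',np.round(Rm.inv().apply(np.array([x,y,z])-p),4),'turn',np.round(np.degrees((Rm.inv()*R.from_matrix(T)).as_rotvec()),2))
E
python3 go.py 0.47 0.06 0.30 95
```

```text
t 3.17 p [ 0.3653 -0.3326  0.6193] yaw 73.84 tilt [-0.12  0.19] F [ 1.5 -0.9  0.4] q [-0.944 -0.127  1.326  0.     1.947 -0.662] op 0.0848
shift [ 0.4054 -0.0078  0.3204] turn [ -0.14  -0.18 -21.16]
```

Emit:
{"name": "move_arm", "arguments": {
  "plan": [
    [[0,0,-5,0.06,-0.001,0,0.085],[0,0,-10,0.12,-0.002,0,0.085],[0,0,-15,0.18,-0.004,0.01,0.085],[0,0,-21,0.235,-0.005,0.035,0.085],[0,0,-21,0.29,-0.006,0.06,0.085]]
  ]
}}

```text
time: 3.8
eef_pos: [0.4404, -0.0504, 0.5572]
tcp_rot: [0.676, 0.737, -0.0, -0.003]
contact_force: [0.7, -0.4, 0.4]
opening: 0.998
```

```bash
python3 go.py 0.47 0.06 0.28 95
```

```text
t 3.8 p [ 0.4404 -0.0504  0.5572] yaw 94.87 tilt [-0.28  0.25] F [ 0.7 -0.4  0.4] q [-0.345 -0.28   1.567  0.002  1.86  -0.429] op 0.0852
shift [0.1062 0.0401 0.2775] turn [-0.26 -0.27 -0.13]
```

Emit:
{"name": "move_arm", "arguments": {
  "plan": [
    [[0,0,0,0.03,0.01,0.05,0.085],[0,0,0,0.06,0.02,0.1,0.085],[0,0,0,0.09,0.03,0.155,0.085],[0,0,0,0.106,0.04,0.21,0.085],[0,0,0,0.106,0.04,0.26,0.085]]
  ]
}}

```text
time: 4.42
eef_pos: [0.4686, 0.061, 0.2926]
tcp_rot: [0.676, 0.737, -0.002, -0.005]
contact_force: [0.0, -0.4, -0.5]
opening: 0.997
```

```bash
python3 - <<'E'
from h import *
np.set_printoptions(precision=4,suppress=True)
st=get_state();im=snap('wrist','w3.png')
for q in ['jig','box_rim','hinge_axis','vee_rest','knob_grip']:
    for r in pinpoint('wrist',q)[:2]:
        z={'jig':0,'box_rim':.06,'hinge_axis':.062,'vee_rest':.0535,'knob_grip':.067}[q]
        print(q,round(r['p'],2),np.round(r['centre'],1),atz('wrist',r['centre'],z,st))
E
python3 go.py
```

```text
jig 0.68 [336.2 163.8] [0.4964 0.0527 0.    ]
box_rim 0.85 [371.3 176.8] [0.5352 0.0524 0.06  ]
hinge_axis 0.88 [338.3 176.7] [0.4959 0.0494 0.062 ]
vee_rest 0.82 [340.8 172.3] [0.4991 0.0531 0.0535]
knob_grip 0.91 [344.9  98.8] [0.4931 0.1377 0.067 ]
t 4.72 p [0.4711 0.0593 0.3   ] yaw 94.84 tilt [-0.06  0.23] F [0.8 0.3 0.5] q [-0.091 -0.217  1.969  0.004  1.391 -0.176] op 0.0849
```

View pics/w3.png

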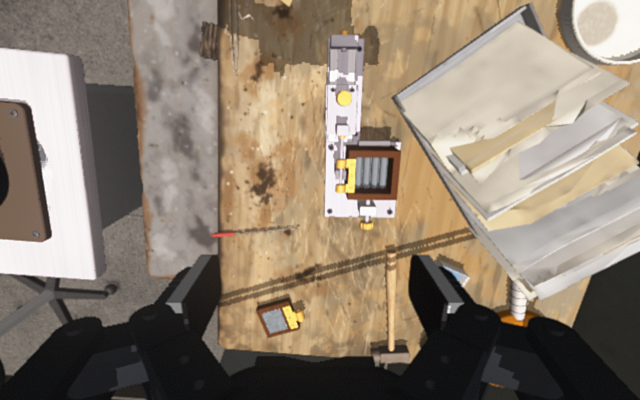

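Run:
```python
import cv2
a=cv2.imread('pics/w3.png');cv2.imwrite('pics/w3z.png',cv2.resize(a[25:240,270:430],None,fx=3.5,fy=2.79,interpolation=cv2.INTER_CUBIC))
```

```text
(no output)
```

View pics/w3z.png

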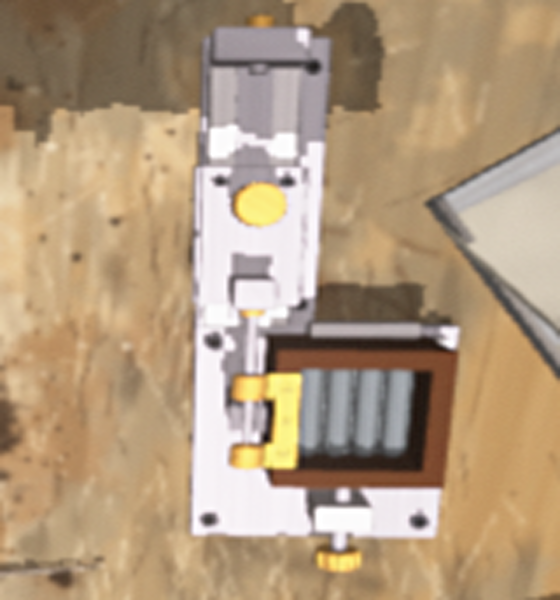

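Run:
```python
from h import *
np.set_printoptions(precision=4,suppress=True)
st=get_state()
f=lambda u,v,z:atz('wrist',(270+u/3.5,25+v/2.79),z,st)
def yaw(a,b,off): d=b-a; return np.degrees(np.arctan2(d[1],d[0]))-off
bl,br,tl=f(190,533,.01),f(437,537,.01),f(196,330,.01)
print(bl,br,tl,yaw(bl,br,0),yaw(bl,tl,90))
k1,k2=f(247,385,.066),f(247,455,.066);print(k1,k2,(k1+k2)/2,np.linalg.norm(k1-k2),yaw(k2,k1,90))
c=[f(268,487,.06),f(445,487,.06),f(458,349,.06),f(272,347,.06)]; print(c,sum(c)/4,[np.linalg.norm(c[i]-c[i-1]) for i in range(4)],yaw(c[0],c[1],0),yaw(c[3],c[2],0),yaw(c[0],c[3],90),yaw(c[1],c[2],90))
print('knob top',f(260,204,.08), 'rail top end', f(213,35,.045),f(325,38,.045))
```

```text
[ 0.4924 -0.0255  0.01  ] [ 0.5929 -0.0191  0.01  ] [0.485  0.0775 0.01  ] 3.6694379899294147 4.116672923052377
[0.5018 0.0633 0.066 ] [0.5052 0.0327 0.066 ] [0.5035 0.048  0.066 ] 0.030759008693843907 6.2351418657418805
[array([0.5148, 0.0171, 0.06  ]), array([0.5773, 0.0224, 0.06  ]), array([0.5718, 0.0836, 0.06  ]), array([0.5091, 0.0792, 0.06  ])] [0.5433 0.0506 0.06  ] [np.float64(0.062368627095196916), np.float64(0.06269689266263703), np.float64(0.0614505429421329), np.float64(0.06293472667105997)] 4.892856785199258 4.0581249475070305 5.305807736945042 5.0964476957217215
knob top [0.4968 0.1364 0.08  ] rail top end [0.4776 0.1992 0.045 ] [0.5133 0.2011 0.045 ]
```

```bash
python3 go.py 0.493 0.135 0.17 94.6
```

```text
t 4.72 p [0.4711 0.0593 0.3   ] yaw 94.84 tilt [-0.06  0.23] F [0.8 0.3 0.5] q [-0.091 -0.217  1.969  0.004  1.391 -0.176] op 0.0849
shift [0.073  0.0283 0.1303] turn [-0.04 -0.23  0.24]
```

Emit:
{"name": "move_arm", "arguments": {
  "plan": [
    [[0,0,0.2,0.03,0.01,0.045,0.045],[0,-0.2,0.2,0.06,0.02,0.09,0.045],[0,-0.2,0.2,0.073,0.028,0.13,0.045],[0,-0.2,0.2,0.073,0.028,0.13,0.045],[0,-0.2,0.2,0.073,0.028,0.13,0.045]]
  ]
}}

```text
time: 5.35
eef_pos: [0.4948, 0.1346, 0.1735]
tcp_rot: [0.678, 0.735, 0.002, 0.001]
contact_force: [0.3, -0.3, -0.1]
opening: 0.528
```

```bash
python3 - <<'E'
from h import *
np.set_printoptions(precision=4,suppress=True)
st=get_state();im=snap('wrist','w4.png');print(st['eef_pos'])
for q in ['box_rim','hinge_axis','vee_rest','knob_grip']:
    for r in pinpoint('wrist',q)[:1]:
        z={'jig':0,'box_rim':.06,'hinge_axis':.062,'vee_rest':.0535,'knob_grip':.067}[q]
        print(q,round(r['p'],2),np.round(r['centre'],1),atz('wrist',r['centre'],z,st))
E
python3 go.py
```

```text
[0.4948 0.1346 0.1735]
box_rim 0.86 [353.1 283. ] [0.5374 0.0521 0.06  ]
hinge_axis 0.71 [308.3 281.9] [0.4968 0.0513 0.062 ]
vee_rest 0.84 [313.1 276.3] [0.501  0.0522 0.0535]
knob_grip 0.6 [313.2 190.1] [0.4942 0.1385 0.067 ]
t 5.6 p [0.4938 0.1346 0.1723] yaw 94.6 tilt [0.15 0.04] F [-0.2 -0.2  0.3] q [ 0.067 -0.019  2.029  0.     1.13  -0.013] op 0.0449
```

View pics/w4.png

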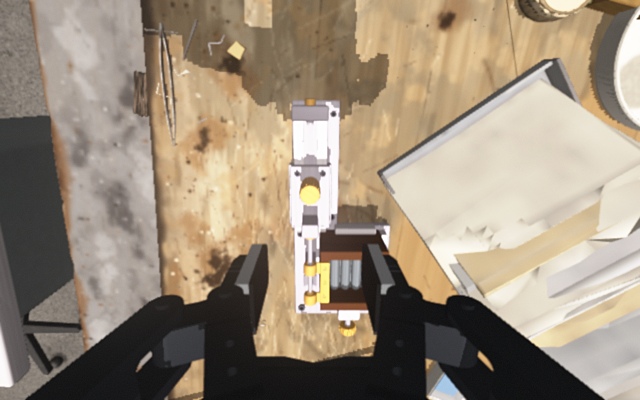

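Run:
```python
from h import *
np.set_printoptions(precision=4,suppress=True)
a=cv2.imread('pics/w4.png');cv2.imwrite('pics/w4z.png',cv2.resize(a[90:340,270:410],None,fx=4,fy=2.4,interpolation=cv2.INTER_CUBIC))
```

```text
(no output)
```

View pics/w4z.png

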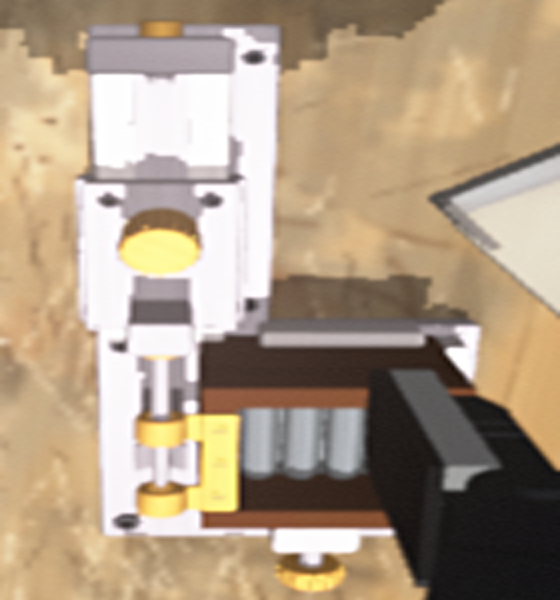

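Run:
```python
from h import *
np.set_printoptions(precision=4,suppress=True)
st=dict(get_state())
for p in ([0.4948,0.1346,0.1735],[0.4938,0.1346,0.1723]):
    st['eef_pos']=np.array(p)
    f=lambda u,v,z:atz('wrist',(270+u/4,90+v/2.4),z,st)
    def yaw(a,b,off): d=b-a; return np.degrees(np.arctan2(d[1],d[0]))-off
    k1,k2=f(161,430,.065),f(161,498,.065);kn=f(160,250,.08)
    m=(k1+k2)/2; print('knob',kn,'knuckles',k1,k2,m,np.linalg.norm(k1-k2),yaw(m,kn,90),np.linalg.norm((kn-m)[:2]), 'rail end', f(162,28,.045))
    print('pin',f(161,360,.062),f(161,560,0))
```

```text
knob [0.4916 0.1389 0.08  ] knuckles [0.4973 0.066  0.065 ] [0.4995 0.0374 0.065 ] [0.4984 0.0517 0.065 ] 0.028667518553479716 4.435603131584969 0.08742866487424616 rail end [0.4865 0.2058 0.045 ]
pin [0.4952 0.0924 0.062 ] [ 0.5049 -0.0418  0.    ]
knob [0.4906 0.1392 0.08  ] knuckles [0.4962 0.0667 0.065 ] [0.4984 0.0382 0.065 ] [0.4973 0.0524 0.065 ] 0.028531241570931377 4.435089047378597 0.0870346151966005 rail end [0.4855 0.2059 0.045 ]
pin [0.4942 0.0929 0.062 ] [ 0.5039 -0.0409  0.    ]
```

Emit:
{"name": "move_arm", "arguments": {
  "plan": [
    [[0,0,0,0.0046,-0.0022,0.035,0.045],[0,0,0,0.0046,-0.0022,0.075,0.045],[0,0,0,0.0046,-0.0022,0.105,0.045],[0,0,0,0.0046,-0.0022,0.121,0.045],[0,0,0,0.0046,-0.0022,0.121,0.045]]
  ]
}}

```text
time: 6.22
eef_pos: [0.4912, 0.1389, 0.0508]
tcp_rot: [0.678, 0.735, 0.001, 0.0]
contact_force: [0.3, -0.3, 0.3]
opening: 0.523
```

```bash
python3 go.py
python3 - <<'E'
from h import *
a=snap('wrist','w5.png')
E
python3 go.py .4912 .139 .051 94.5
```

```text
t 6.22 p [0.4912 0.1389 0.0508] yaw 94.58 tilt [0.07 0.03] F [ 0.3 -0.3  0.3] q [ 7.600e-02  1.570e-01  2.098e+00  1.000e-03  8.860e-01 -4.000e-03] op 0.0446
t 6.28 p [0.4921 0.139  0.052 ] yaw 94.59 tilt [0.2  0.04] F [-0.   1.   0.9] q [ 7.600e-02  1.560e-01  2.096e+00  1.000e-03  8.860e-01 -4.000e-03] op 0.045
shift [ 0.0001 -0.0009  0.0009] turn [ 0.2  -0.02  0.09]
```

View pics/w5.png

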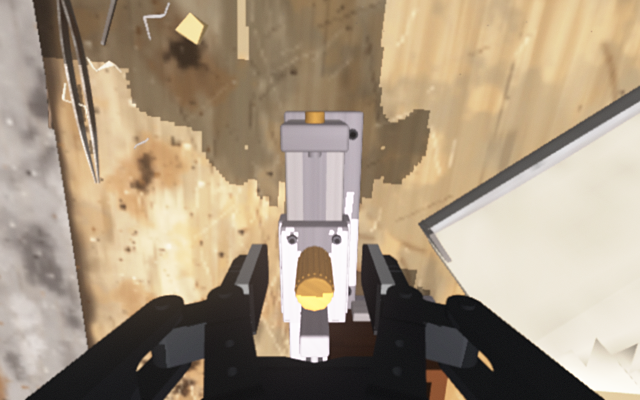

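Emit:
{"name": "move_arm", "arguments": {
  "plan": [
    [[0,0,0,0,0,0,0.005],[0,0,0,0,0,0,0.005],[0,0,0,0,0,0,0.005],[0,0,0,0,0,0,0.005],[0,0,0,0,0,0,0.005]]
  ],
  "force": 40
}}

```text
time: 6.9
eef_pos: [0.4911, 0.1389, 0.0535]
tcp_rot: [0.678, 0.735, -0.0, -0.0]
contact_force: [-6.5, -1.1, 7.8]
opening: 0.172
```

```bash
python3 go.py
```

```text
t 6.9 p [0.4911 0.1389 0.0535] yaw 94.61 tilt [-0.01  0.  ] F [-6.5 -1.1  7.8] q [ 0.077  0.153  2.096  0.     0.893 -0.004] op 0.0147
```

Emit:
{"name": "move_arm", "arguments": {
  "plan": [
    [[0,0,0,0.008,0,0,0.005],[0,0,0,0.016,0,0,0.005],[0,0,0,0.024,0,0,0.005],[0,0,0,0.031,0,0,0.005],[0,0,0,0.033,0,0,0.005]]
  ]
}}

```text
time: 7.52
eef_pos: [0.4884, 0.1724, 0.0536]
tcp_rot: [0.678, 0.735, -0.0, -0.0]
contact_force: [-1.0, -2.6, -0.5]
opening: 0.166
```

```bash
python3 go.py
```

```text
t 7.53 p [0.4884 0.1724 0.0536] yaw 94.66 tilt [-0.01  0.  ] F [-1.  -2.6 -0.5] q [0.143 0.168 2.078 0.    0.895 0.062] op 0.0142
```

Emit:
{"name": "move_arm", "arguments": {
  "plan": [
    [[0,0,0,0.001,0,0,0.005],[0,0,0,0.002,0,0,0.005],[0,0,0,0.003,0,0,0.005],[0,0,0,0.004,0,0,0.005],[0,0,0,0.004,0,0,0.005]]
  ]
}}

```text
time: 8.15
eef_pos: [0.4883, 0.1735, 0.0535]
tcp_rot: [0.677, 0.736, -0.003, 0.002]
contact_force: [-0.6, -13.1, 0.4]
opening: 0.169
```

```bash
python3 go.py
```

```text
t 8.15 p [0.4883 0.1735 0.0535] yaw 94.77 tilt [-0.05 -0.35] F [ -0.6 -13.1   0.4] q [ 0.148  0.17   2.076 -0.008  0.897  0.07 ] op 0.0144
```

Emit:
{"name": "move_arm", "arguments": {
  "plan": [
    [[0,0,0,-0.001,0,0,0.035],[0,0,0,-0.001,0,0,0.045],[0,0,0,-0.001,0,0,0.045],[0,0,0,-0.001,0,-0.03,0.045],[0,0,0,-0.001,0,-0.07,0.045]]
  ]
}}

```text
time: 8.78
eef_pos: [0.4874, 0.1732, 0.1232]
tcp_rot: [0.677, 0.736, -0.003, 0.001]
contact_force: [0.1, -0.6, 0.1]
opening: 0.526
```

```bash
python3 go.py .46 -.02 .26 60
python3 - <<'E'
from h import *
a=snap('wrist','w6.png')
E
```

```text
t 8.78 p [0.4874 0.1732 0.1232] yaw 94.79 tilt [-0.21 -0.34] F [ 0.1 -0.6  0.1] q [ 0.148  0.061  2.046 -0.006  1.04   0.067] op 0.0449
shift [-0.191  -0.044  -0.1355] turn [-0.13  0.39 34.79]
```

View pics/w6.png

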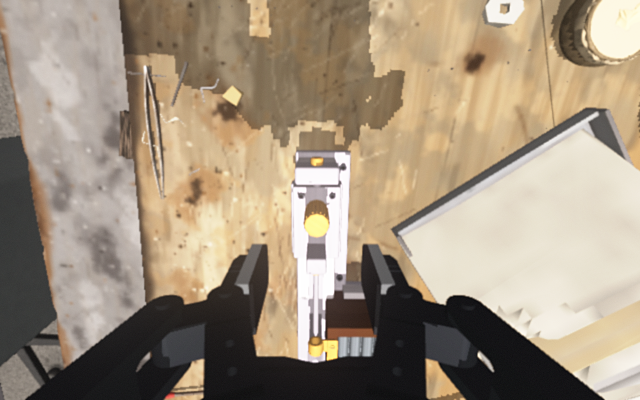

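Run:
```python
from h import *
a=snap('scene','s3.png'); snap('top','t3.png')
p=get_state()['eef_pos']; print(proj('scene',[p,p+[0,0,.1],p+[0,0,.2],p+[0,0,.25],p+[0,0,.3]]))
```

```text
[[302.42865654 216.60891845]
 [302.55508402 179.97848112]
 [302.7051301  139.95124597]
 [302.79053819 118.53749683]
 [302.88383591  96.11723185]]
```

View pics/s3.png

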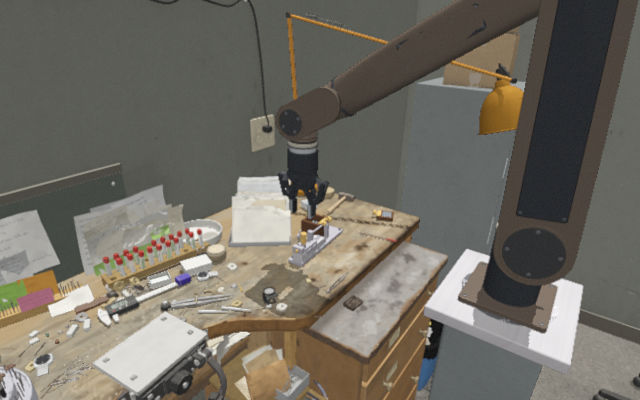

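View pics/t3.png

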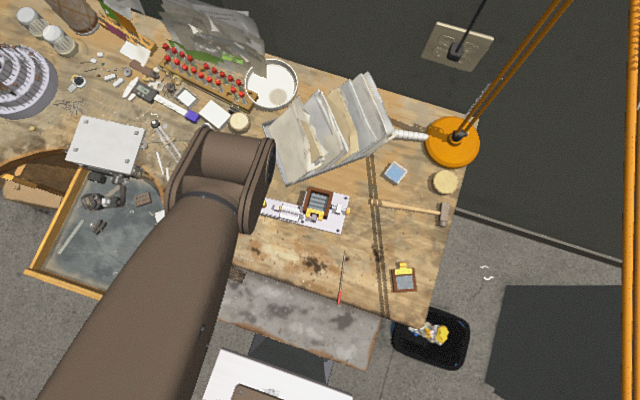

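Emit:
{"name": "move_arm", "arguments": {
  "plan": [
    [[0,0,10,-0.03,-0.01,-0.03,0.06],[0,0,20,-0.07,-0.02,-0.06,0.085],[0,0,30,-0.11,-0.03,-0.07,0.085],[0,0,40,-0.15,-0.04,-0.07,0.085],[0,0.2,50,-0.19,-0.048,-0.07,0.085]]
  ]
}}

```text
time: 9.55
eef_pos: [0.4572, -0.0201, 0.1961]
tcp_rot: [0.926, 0.379, 0.002, 0.001]
contact_force: [0.2, 0.1, 0.6]
opening: 0.998
```

```bash
python3 go.py .425 -.185 .16 21
```

```text
t 9.55 p [ 0.4572 -0.0201  0.1961] yaw 44.5 tilt [ 0.32 -0.04] F [0.2 0.1 0.6] q [-2.670e-01 -1.800e-01  2.129e+00  1.000e-03  1.187e+00  5.270e-01] op 0.0852
shift [-0.1387  0.0949  0.0361] turn [ 0.21 -0.24 23.5 ]
```

Emit:
{"name": "move_arm", "arguments": {
  "plan": [
    [[0,0,8,-0.046,0.032,0,0.085],[0,0,16,-0.093,0.063,0.01,0.085],[0.2,-0.2,23.5,-0.139,0.095,0.025,0.085],[0.2,-0.2,23.5,-0.139,0.095,0.036,0.085],[0.2,-0.2,23.5,-0.139,0.095,0.036,0.085]]
  ]
}}

```text
time: 10.18
eef_pos: [0.4238, -0.1841, 0.1579]
tcp_rot: [0.983, 0.182, -0.001, -0.002]
contact_force: [-0.3, 0.3, 0.5]
opening: 0.995
```

```bash
cat > look.py <<'E'
import sys
from h import *
np.set_printoptions(precision=4,suppress=True)
st=get_state();im=snap('wrist',sys.argv[1]);print(st['eef_pos'],st['time'])
Z={'jig':0,'box_rim':.06,'hinge_axis':.062,'vee_rest':.0535,'knob_grip':.067,'lid':0,'lid_knuckle':.014}
for q in sys.argv[2:]:
    for r in pinpoint('wrist',q)[:1]:
        print(q,round(r['p'],2),np.round(r['centre'],1),atz('wrist',r['centre'],Z[q],st))
E
python3 look.py w7.png lid lid_knuckle; python3 go.py
```

```text
[ 0.4238 -0.1841  0.1579] 10.175
lid 0.72 [329.7 177.6] [ 0.4301 -0.1965  0.    ]
lid_knuckle 0.85 [330.8 134. ] [ 0.4699 -0.1809  0.014 ]
t 10.32 p [ 0.4253 -0.1839  0.1601] yaw 21.15 tilt [0.05 0.04] F [ 0.9 -0.  -0.5] q [-6.280e-01 -1.190e-01  2.146e+00  1.000e-03  1.114e+00  5.730e-01] op 0.0849
```

View pics/w7.png

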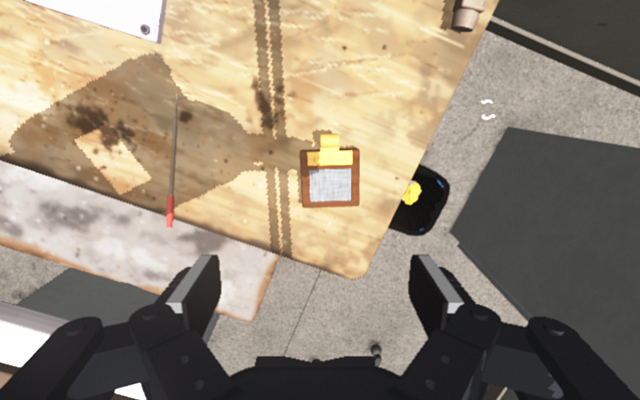

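Run:
```python
import cv2
a=cv2.imread('pics/w7.png');cv2.imwrite('pics/w7z.png',cv2.resize(a[125:225,280:380],None,fx=6,fy=6,interpolation=cv2.INTER_CUBIC))
```

```text
(no output)
```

View pics/w7z.png

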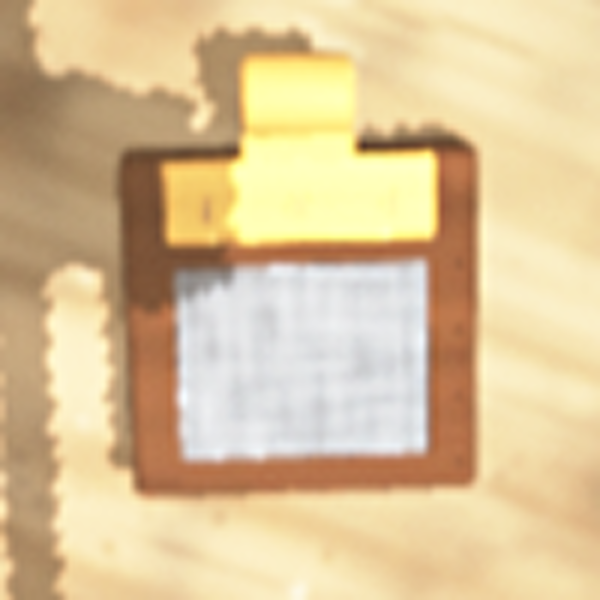

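```bash
python3 - <<'E'
from h import *
np.set_printoptions(precision=4,suppress=True)
st=dict(get_state())
for pp in ([0.4238,-0.1841,0.1579],[.4253,-.1839,.1601]):
    st['eef_pos']=np.array(pp)
    f=lambda u,v,z:atz('wrist',(280+u/6,125+v/6),z,st)
    def yaw(a,b,off): d=b-a; return round(np.degrees(np.arctan2(d[1],d[0]))-off,2)
    for c,z in (([(133,155),(474,148),(476,486),(140,493)],.012),([(180,268),(428,262),(428,455),(183,462)],.012)):
        P=[f(u,v,z) for u,v in c]; print(sum(P)/4,[round(np.linalg.norm(P[i]-P[i-1])*1000,1) for i in range(4)],yaw(P[3],P[0],0),yaw(P[2],P[1],0),yaw(P[1],P[0],90),yaw(P[2],P[3],90))
    kn=f(298,88,.02);print('kn',kn)
E
python3 go.py .432 -.195 .1 20
```

```text
[ 0.4322 -0.197   0.012 ] [np.float64(53.4), np.float64(50.9), np.float64(53.3), np.float64(52.9)] 21.71 23.86 22.34 22.44
[ 0.4266 -0.1991  0.012 ] [np.float64(31.0), np.float64(37.7), np.float64(30.8), np.float64(38.4)] 21.81 23.12 22.58 22.9
kn [ 0.4661 -0.1816  0.02  ]
[ 0.4333 -0.1971  0.012 ] [np.float64(53.8), np.float64(51.3), np.float64(53.7), np.float64(53.3)] 21.71 23.86 22.34 22.44
[ 0.4275 -0.1992  0.012 ] [np.float64(31.3), np.float64(37.9), np.float64(31.0), np.float64(38.7)] 21.81 23.12 22.58 22.9
kn [ 0.4674 -0.1816  0.02  ]
t 10.32 p [ 0.4253 -0.1839  0.1601] yaw 21.15 tilt [0.05 0.04] F [ 0.9 -0.  -0.5] q [-6.280e-01 -1.190e-01  2.146e+00  1.000e-03  1.114e+00  5.730e-01] op 0.0849
shift [0.0022 0.0128 0.0601] turn [-0.02 -0.06  1.15]
```

Run:
```python
from h import *
np.set_printoptions(precision=4,suppress=True)
a=cv2.imread('pics/w7.png');b=cv2.imread('pics/w5.png')
cv2.imwrite('pics/f1.png',np.hstack([cv2.resize(a[235:325,150:250],None,fx=4,fy=6,interpolation=cv2.INTER_CUBIC),cv2.resize(b[225:315,210:310],None,fx=4,fy=6,interpolation=cv2.INTER_CUBIC)]))
c=get_calibration('wrist');K=np.array(c['mtx']);d=np.array(c['dist_coeffs']);T=np.array(c['hand_eye']);print(T)
def r(px):
    u=cv2.undistortPoints(np.array([[px]],float),K,d)[0,0];return T[:3,3],T[:3,:3]@np.array([u[0],-u[1],-1])
for px,y in (((218,257),-.0427),((412,257),.0427),((267,247),-.0225),((364,247),.0225)):
    o,v=r(px); t=(y-o[1])/v[1]; print(px,o+t*v, 'x=.011:',o+v*(.011-o[0])/v[0])
```

```text
[[ 0.0005  0.9545  0.2981  0.0765]
 [ 1.     -0.0004 -0.0004 -0.0002]
 [-0.0002  0.2981 -0.9545 -0.1439]
 [ 0.      0.      0.      1.    ]]
(218, 257) [ 0.0084 -0.0427 -0.0149] x=.011: [ 0.011  -0.0411 -0.0198]
(412, 257) [ 0.0088  0.0427 -0.0155] x=.011: [ 0.011   0.0413 -0.0198]
(267, 247) [ 0.0083 -0.0225 -0.0048] x=.011: [ 0.011  -0.0216 -0.0104]
(364, 247) [ 0.0104  0.0225 -0.0092] x=.011: [ 0.011   0.0223 -0.0103]
```

View pics/f1.png

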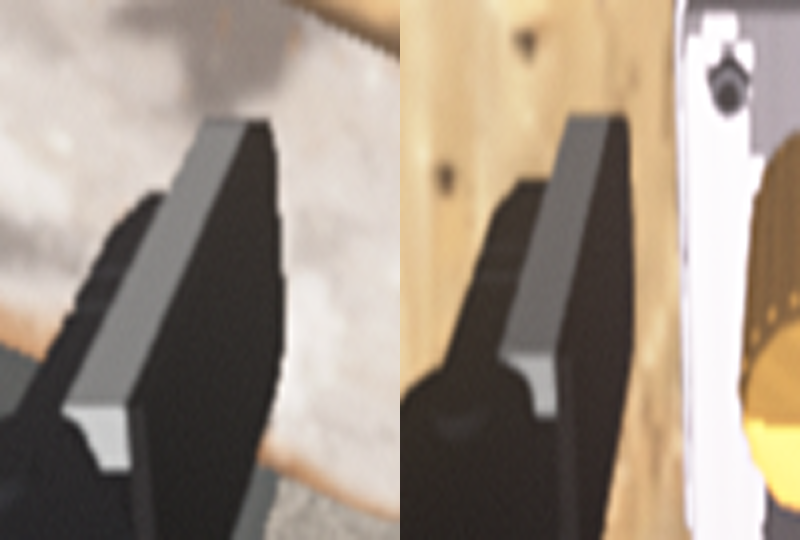

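```bash
python3 go.py .4325 -.196 .045 22.4
```

```text
t 10.32 p [ 0.4253 -0.1839  0.1601] yaw 21.15 tilt [0.05 0.04] F [ 0.9 -0.  -0.5] q [-6.280e-01 -1.190e-01  2.146e+00  1.000e-03  1.114e+00  5.730e-01] op 0.0849
shift [0.0023 0.0139 0.1151] turn [-0.02 -0.06 -1.25]
```

Emit:
{"name": "move_arm", "arguments": {
  "plan": [
    [[0,0,-1.2,0.002,0.007,0.04,0.085],[0,0,-1.2,0.0023,0.014,0.08,0.075],[0,0,-1.2,0.0023,0.014,0.115,0.07],[0,0,-1.2,0.0023,0.014,0.115,0.07],[0,0,-1.2,0.0023,0.014,0.115,0.07]]
  ]
}}

```text
time: 10.95
eef_pos: [0.4338, -0.1961, 0.0466]
tcp_rot: [0.981, 0.195, 0.001, 0.001]
contact_force: [0.2, -0.6, 0.8]
opening: 0.818
```

```bash
python3 look.py w8.png lid lid_knuckle;python3 go.py .4325 -.196 .0 22.4
```

```text
[ 0.4338 -0.1961  0.0466] 10.95
lid 0.77 [310.7 230. ] [ 0.4283 -0.1958  0.    ]
lid_knuckle 0.79 [311.6 171.7] [ 0.4665 -0.1808  0.014 ]
t 11.1 p [ 0.434  -0.1968  0.0471] yaw 22.39 tilt [ 0.23 -0.1 ] F [-1.   0.2  0.1] q [-6.400e-01  9.100e-02  2.181e+00  1.000e-03  8.650e-01  5.400e-01] op 0.0701
shift [-0.0012 -0.0014  0.0471] turn [ 0.18 -0.17 -0.01]
```

View pics/w8.png

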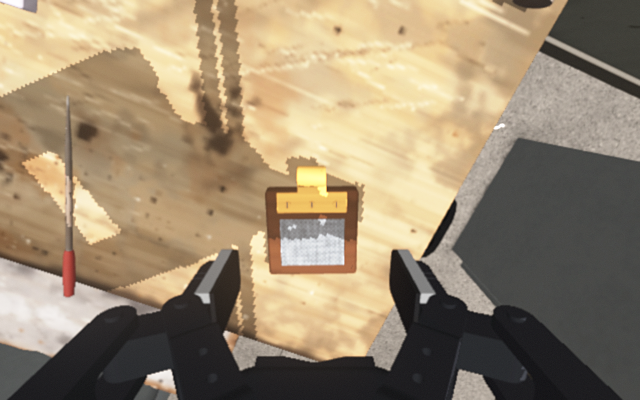

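Emit:
{"name": "move_arm", "arguments": {
  "plan": [
    [[0,0,0,-0.001,-0.0014,0.015,0.07],[0,0,0,-0.001,-0.0014,0.03,0.07],[0,0,0,-0.001,-0.0014,0.042,0.07],[0,0,0,-0.001,-0.0014,0.046,0.07],[0,0,0,-0.001,-0.0014,0.046,0.066]]
  ]
}}

```text
time: 11.72
eef_pos: [0.4324, -0.1958, 0.0005]
tcp_rot: [0.981, 0.194, 0.001, 0.001]
contact_force: [-0.3, -0.0, -0.3]
opening: 0.774
```

```bash
python3 look.py w9.png;python3 go.py
```

```text
[ 0.4324 -0.1958  0.0005] 11.725
t 11.78 p [ 0.4328 -0.196   0.001 ] yaw 22.38 tilt [ 0.22 -0.1 ] F [ 0.1 -0.4 -0.5] q [-6.400e-01  1.810e-01  2.191e+00  1.000e-03  7.650e-01  5.390e-01] op 0.066
```

View pics/w9.png

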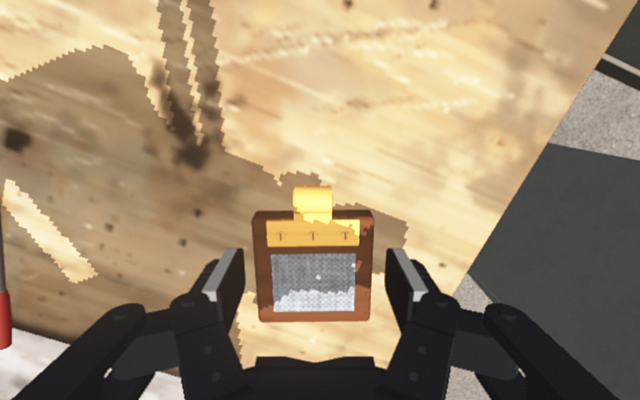

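Emit:
{"name": "move_arm", "arguments": {
  "plan": [
    [[0,0,0,0,0,0.002,0.066],[0,0,0,0,0,0.004,0.062],[0,0,0,0,0,0.004,0.05],[0,0,0,0,0,0.004,0.045],[0,0,0,0,0,0.004,0.045]]
  ],
  "force": 35
}}

```text
time: 12.4
eef_pos: [0.4329, -0.1961, -0.0028]
tcp_rot: [0.981, 0.194, 0.002, 0.001]
contact_force: [0.2, -0.2, 0.6]
opening: 0.62
```

```bash
python3 look.py w10.png;python3 go.py
```

```text
[ 0.4329 -0.1961 -0.0028] 12.4
t 12.45 p [ 0.4329 -0.1962 -0.0028] yaw 22.38 tilt [ 0.24 -0.11] F [0.3 0.  0.6] q [-6.400e-01  1.900e-01  2.191e+00  1.000e-03  7.560e-01  5.390e-01] op 0.0526
```

View pics/w10.png

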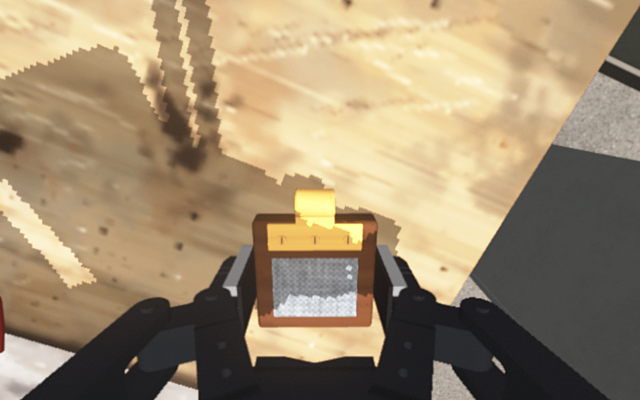

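Emit:
{"name": "move_arm", "arguments": {
  "plan": [
    [[0,0,0,0,0,-0.01,0.045],[0,0,0,0,0,-0.03,0.045],[0,0,0,0,0,-0.06,0.045],[0,0,0,0,0,-0.1,0.045],[0,0,0,0,0,-0.13,0.045]]
  ]
}}

```text
time: 13.08
eef_pos: [0.4326, -0.196, 0.1293]
tcp_rot: [0.981, 0.194, 0.002, 0.002]
contact_force: [0.6, -0.2, -0.6]
opening: 0.624
```

```bash
python3 look.py w11.png;python3 go.py
```

```text
[ 0.4326 -0.196   0.1293] 13.075
t 13.12 p [ 0.4348 -0.1975  0.1334] yaw 22.4 tilt [ 0.65 -0.41] F [ 2.6 -1.   1.6] q [-6.400e-01 -5.600e-02  2.142e+00  1.000e-03  1.042e+00  5.390e-01] op 0.0533
```

View pics/w11.png

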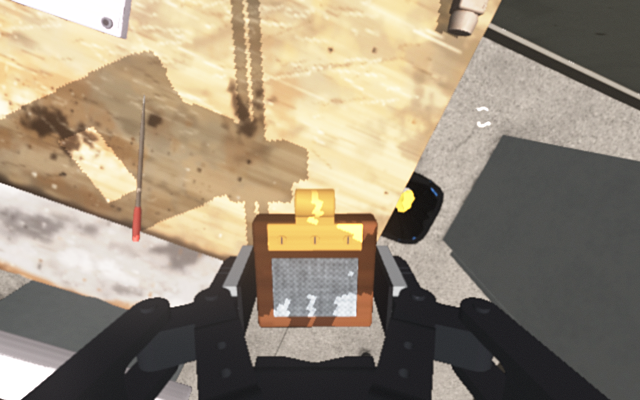

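Run:
```python
import cv2
a=cv2.imread('pics/w11.png');cv2.imwrite('pics/w11z.png',cv2.resize(a[180:335,240:390],None,fx=5,fy=3.85,interpolation=cv2.INTER_CUBIC))
```

```text
(no output)
```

View pics/w11z.png

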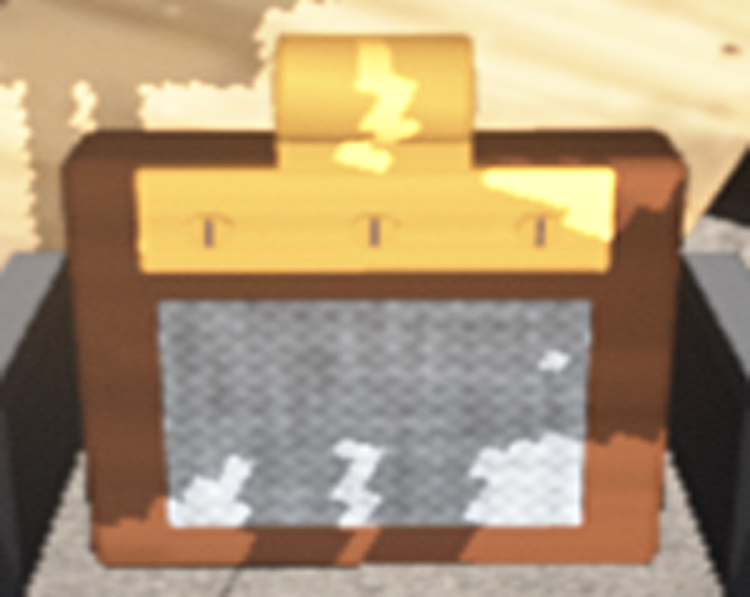

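```bash
python3 - <<'E'
from h import *
np.set_printoptions(precision=4,suppress=True)
c=get_calibration('wrist');K=np.array(c['mtx']);d=np.array(c['dist_coeffs']);T=np.array(c['hand_eye'])
o=T[:3,3]
def at(u,v,z):
    w=cv2.undistortPoints(np.array([[(240+u/5,180+v/3.85)]],float),K,d)[0,0];w=T[:3,:3]@np.array([w[0],-w[1],-1]);return o+w*(z-o[2])/w[2], w/np.linalg.norm(w)
zt=-.0028
for n,u,v,h in (('backL',97,564,.012),('backR',660,564,.012),('frontL',66,165,.012),('frontR',684,165,.012),('felt',160,300,.0125),('felt',590,300,.0125),('felt',168,526,.0125),('felt',583,526,.0125),('scr',208,232,.013),('scr',375,232,.013),('scr',540,232,.013),('knL',275,70,.019),('knR',473,70,.019)):
    print(n,at(u,v,zt-h)[0])
# tube silhouette: front edge v=35 tangent to cylinder r=6 at axis z=zt-.014, axis x=X
_,w=at(374,35,0); n=np.array([w[2],0,-w[0]]);n/=np.linalg.norm(n)
for s in (1,-1):
    X=o[0]+( s*.006 - n[2]*(zt-.014-o[2]))/n[0]; print('tube axis x',X)
E
python3 go.py .4616 .0487 .13 4.5
```

```text
backL [-0.0283 -0.0262 -0.0148]
backR [-0.0283  0.0272 -0.0148]
frontL [ 0.0245 -0.0263 -0.0148]
frontR [ 0.0246  0.0265 -0.0148]
felt [ 0.0081 -0.0188 -0.0153]
felt [ 0.0082  0.0191 -0.0153]
felt [-0.0224 -0.0192 -0.0153]
felt [-0.0224  0.0196 -0.0153]
scr [ 0.0169 -0.0143 -0.0158]
scr [ 0.0169  0.0001 -0.0158]
scr [ 0.0169  0.0144 -0.0158]
knL [ 0.0378 -0.0078 -0.0218]
knR [ 0.0378  0.0078 -0.0218]
tube axis x 0.04636662590445262
tube axis x 0.033885853219597646
t 13.12 p [ 0.4348 -0.1975  0.1334] yaw 22.4 tilt [ 0.65 -0.41] F [ 2.6 -1.   1.6] q [-6.400e-01 -5.600e-02  2.142e+00  1.000e-03  1.042e+00  5.390e-01] op 0.0533
shift [ 0.1186 -0.2174  0.002 ] turn [ 0.56 -0.54 17.9 ]
```

```bash
python3 go.py .4632 .0491 .13 4.5
```

```text
t 13.12 p [ 0.4348 -0.1975  0.1334] yaw 22.4 tilt [ 0.65 -0.41] F [ 2.6 -1.   1.6] q [-6.400e-01 -5.600e-02  2.142e+00  1.000e-03  1.042e+00  5.390e-01] op 0.0533
shift [ 0.1202 -0.2172  0.002 ] turn [ 0.56 -0.54 17.9 ]
```

Emit:
{"name": "move_arm", "arguments": {
  "plan": [
    [[0,0,4,0.022,-0.04,0,0.045],[0.3,-0.2,8,0.05,-0.09,0,0.045],[0.5,-0.4,12,0.077,-0.14,0.001,0.045],[0.5,-0.5,16,0.102,-0.185,0.002,0.045],[0.5,-0.5,17.9,0.116,-0.21,0.002,0.045]]
  ]
}}

```text
time: 13.75
eef_pos: [0.4613, 0.0432, 0.1295]
tcp_rot: [0.999, 0.04, 0.0, 0.0]
contact_force: [-1.0, -1.1, 0.1]
opening: 0.622
```

```bash
python3 go.py .4632 .0491 .10 4.5
```

```text
t 13.75 p [0.4613 0.0432 0.1295] yaw 4.55 tilt [ 0.   -0.02] F [-1.  -1.1  0.1] q [-0.126 -0.076  2.169 -0.     1.049  1.366] op 0.0531
shift [ 0.0024 -0.0058  0.0295] turn [ 0.02 -0.    0.05]
```

Emit:
{"name": "move_arm", "arguments": {
  "plan": [
    [[0,0,0,0.0024,-0.0058,0.01,0.045],[0,0,0,0.0024,-0.0058,0.02,0.045],[0,0,0,0.0024,-0.0058,0.0295,0.045],[0,0,0,0.0024,-0.0058,0.0295,0.045],[0,0,0,0.0024,-0.0058,0.0295,0.045]]
  ]
}}

```text
time: 14.38
eef_pos: [0.4634, 0.0484, 0.1]
tcp_rot: [0.999, 0.039, 0.0, 0.0]
contact_force: [-0.7, -0.1, -0.7]
opening: 0.618
```

```bash
python3 look.py w12.png hinge_axis vee_rest;python3 go.py .4632 .0491 .1 4.5
python3 - <<'E'
import cv2
a=cv2.imread('pics/w12.png');cv2.imwrite('pics/w12z.png',cv2.resize(a[100:340,220:420],None,fx=4,fy=2.5,interpolation=cv2.INTER_CUBIC))
E
```

```text
[0.4634 0.0484 0.1   ] 14.375
hinge_axis 0.9 [313.7 170.9] [0.4985 0.0518 0.062 ]
vee_rest 0.75 [315.2 170. ] [0.4972 0.0508 0.0535]
t 14.53 p [0.4636 0.0488 0.1004] yaw 4.52 tilt [ 0.06 -0.03] F [ 0.5 -0.6  0.3] q [-1.130e-01 -2.500e-02  2.181e+00 -1.000e-03  9.840e-01  1.379e+00] op 0.053
shift [-0.0004 -0.0003  0.0004] turn [ 0.04 -0.06  0.02]
```

View pics/w12z.png

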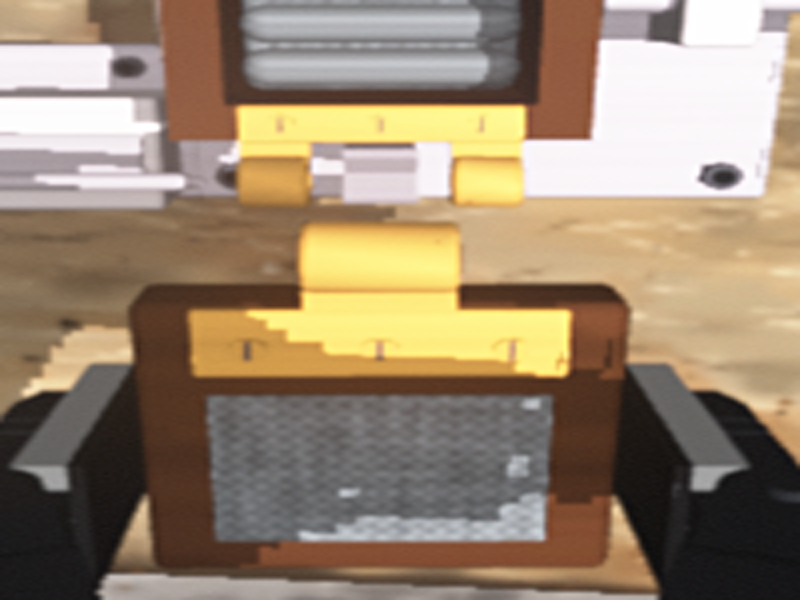

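```bash
cat > meas.py <<'E'
from h import *
np.set_printoptions(precision=4,suppress=True)
c=get_calibration('wrist');K=np.array(c['mtx']);d=np.array(c['dist_coeffs']);T=np.array(c['hand_eye']);o=T[:3,3]
def dirn(px):
    w=cv2.undistortPoints(np.array([px],float)[None],K,d)[0,0];w=T[:3,:3]@np.array([w[0],-w[1],-1]);return w/np.linalg.norm(w)
def at(px,z): w=dirn(px);return o+w*(z-o[2])/w[2]
def tang(px,z):
    w=dirn(px);n=np.array([w[2],0,-w[0]]);n/=np.linalg.norm(n)
    return sorted(o[0]+(s*.006-n[2]*(z-o[2]))/n[0] for s in(1,-1))
E
python3 - <<'E'
from meas import *
f=lambda u,v:(220+u/4,100+v/2.5)
for tz in (.1,.1004):
    h=tz-.062
    print('fixed near edge',[tang(f(u,204.5),h) for u in(275,488)], 'far edge',[tang(f(u,156),h) for u in(275,488)])
    print('y edges',[at(f(u,185),h-.005)[1] for u in (238,311,452,524)])
print('lid knuckle far edge',tang(f(380,224),-.0168),'y edges',[at(f(u,250),-.0168-.005)[1] for u in(300,461)])
print('vee (343..415)',[at(f(u,190),.1-.0535-.004)[1] for u in(343,415)])
E
```

```text
fixed near edge [[np.float64(0.022569110843300634), np.float64(0.03497326976756682)], [np.float64(0.02258135903336827), np.float64(0.03498531510099257)]] far edge [[np.float64(0.0340362207219043), np.float64(0.04627184234745845)], [np.float64(0.03404871750380916), np.float64(0.046284179178416325)]]
y edges [np.float64(-0.01975025655864039), np.float64(-0.009555036362675996), np.float64(0.010143308422149198), np.float64(0.02019963780207825)]
fixed near edge [[np.float64(0.022464425289705048), np.float64(0.03486858421397123)], [np.float64(0.022476700190096136), np.float64(0.03488065625772044)]] far edge [[np.float64(0.033956565656056266), np.float64(0.04619218728161042)], [np.float64(0.033969089742103824), np.float64(0.04620455141671099)]]
y edges [np.float64(-0.019794228824738046), np.float64(-0.009575956031370727), np.float64(0.010166929038323282), np.float64(0.020245996967110602)]
lid knuckle far edge [np.float64(0.0335928456144022), np.float64(0.04607893042381263)] y edges [np.float64(-0.007933256615004356), np.float64(0.007982091231934503)]
vee (343..415) [np.float64(-0.005350663845925915), np.float64(0.005268704345204751)]
```

Emit:
{"name": "move_arm", "arguments": {
  "plan": [
    [[0,0,0,0.0004,0.0004,0.012,0.045],[0,0,0,0.0004,0.0004,0.024,0.045],[0,0,0,0.0004,0.0004,0.035,0.045],[0,0,0,0.0004,0.0004,0.042,0.045],[0,0,0,0.0004,0.0004,0.042,0.045]]
  ]
}}

```text
time: 15.15
eef_pos: [0.4635, 0.0485, 0.0575]
tcp_rot: [0.999, 0.039, -0.0, 0.0]
contact_force: [0.4, -0.1, 0.2]
opening: 0.624
```

```bash
python3 look.py w13.png;python3 go.py .464 .0484 .0452 4.5
python3 - <<'E'
import cv2
a=cv2.imread('pics/w13.png');cv2.imwrite('pics/w13z.png',cv2.resize(a[100:340,220:420],None,fx=4,fy=2.5,interpolation=cv2.INTER_CUBIC))
E
```

```text
[0.4635 0.0485 0.0575] 15.15
t 15.2 p [0.464  0.0485 0.0581] yaw 4.53 tilt [ 0.02 -0.03] F [-0.1 -0.6 -0.1] q [-1.140e-01  5.100e-02  2.198e+00 -1.000e-03  8.920e-01  1.378e+00] op 0.0529
shift [0.     0.0001 0.0129] turn [ 0.03 -0.02  0.03]
```

View pics/w13z.png

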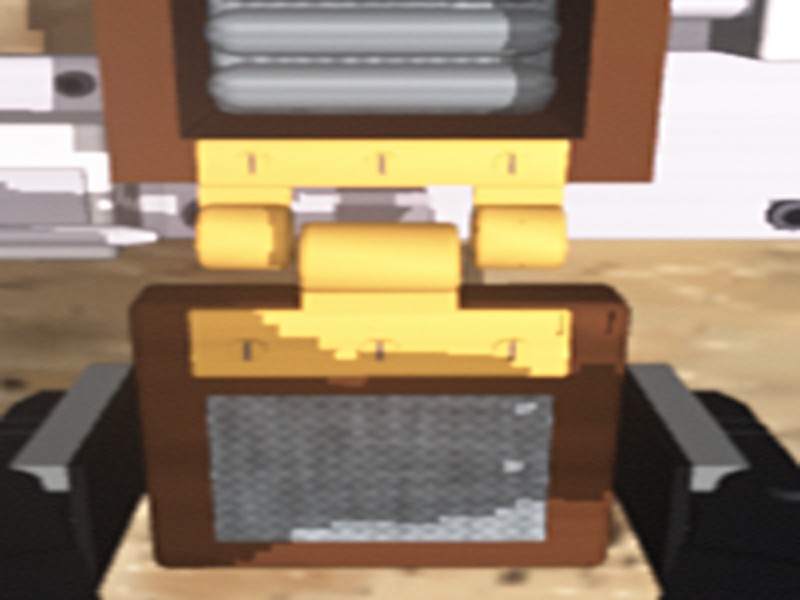

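Emit:
{"name": "move_arm", "arguments": {
  "plan": [
    [[0,0,0,0,0.0002,0.003,0.045],[0,0,0,0,0.0002,0.006,0.045],[0,0,0,0,0.0002,0.008,0.045],[0,0,0,0,0.0002,0.01,0.045],[0,0,0,0,0.0002,0.01,0.045]]
  ]
}}

```text
time: 15.82
eef_pos: [0.4638, 0.0483, 0.0479]
tcp_rot: [0.999, 0.039, -0.0, 0.0]
contact_force: [-1.2, 0.6, -0.3]
opening: 0.62
```

```bash
python3 go.py .464 .0484 .0452 4.5;python3 look.py w14.png
python3 - <<'E'
import cv2
a=cv2.imread('pics/w14.png');cv2.imwrite('pics/w14z.png',cv2.resize(a[100:340,220:420],None,fx=4,fy=2.5,interpolation=cv2.INTER_CUBIC))
E
```

```text
t 15.82 p [0.4638 0.0483 0.0479] yaw 4.52 tilt [-0.01 -0.02] F [-1.2  0.6 -0.3] q [-1.140e-01  7.000e-02  2.202e+00 -1.000e-03  8.700e-01  1.378e+00] op 0.0529
shift [ 0.0002 -0.0001  0.0027] turn [0.02 0.01 0.02]
[0.4638 0.0483 0.0479] 15.825
```

View pics/w14z.png

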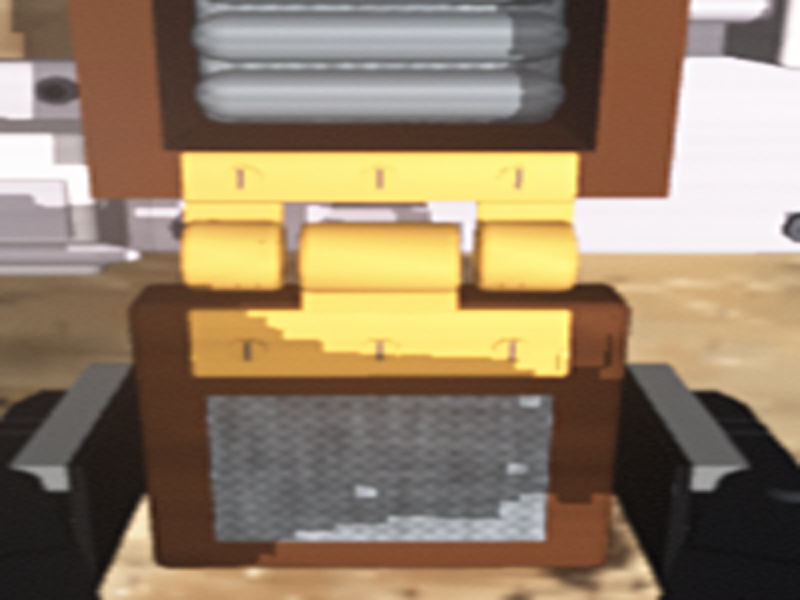

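Emit:
{"name": "move_arm", "arguments": {
  "plan": [
    [[0,0,0,0.0001,0,0.0006,0.045],[0,0,0,0.0001,0,0.0012,0.045],[0,0,0,0.0001,0,0.0018,0.045],[0,0,0,0.0001,0,0.0022,0.045],[0,0,0,0.0001,0,0.0022,0.045]]
  ]
}}

```text
time: 16.5
eef_pos: [0.464, 0.0483, 0.0458]
tcp_rot: [0.999, 0.039, 0.0, 0.0]
contact_force: [-0.5, -0.4, -1.4]
opening: 0.626
```

```bash
python3 go.py .464 .0484 .0452 4.5; python3 -c "
from h import *
print(get_state()['wrist_torque'])"
```

```text
t 16.5 p [0.464  0.0483 0.0458] yaw 4.52 tilt [ 0.01 -0.03] F [-0.5 -0.4 -1.4] q [-1.140e-01  7.500e-02  2.202e+00 -1.000e-03  8.650e-01  1.378e+00] op 0.0535
shift [-0.     -0.0001  0.0006] turn [ 0.03 -0.01  0.02]
[0.01822647 0.01504439 0.02038461]
```

Emit:
{"name": "move_arm", "arguments": {
  "plan": [
    [[0,0,0,0,0,0.0003,0.045],[0,0,0,0,0,0.0006,0.045],[0,0,0,0,0,0.0008,0.045],[0,0,0,0,0,0.001,0.045],[0,0,0,0,0,0.001,0.045]]
  ]
}}

```text
time: 17.12
eef_pos: [0.464, 0.0483, 0.0448]
tcp_rot: [0.999, 0.039, 0.0, 0.0]
contact_force: [-0.4, -0.4, -0.9]
opening: 0.618
```

```bash
python3 go.py .464 .0484 .0452 4.5; python3 -c "
from h import *
print(get_state()['wrist_torque'])"; python3 look.py w15.png;python3 go.py
python3 - <<'E'
import cv2
a=cv2.imread('pics/w15.png');cv2.imwrite('pics/w15z.png',cv2.resize(a[100:340,220:420],None,fx=4,fy=2.5,interpolation=cv2.INTER_CUBIC))
E
```

```text
t 17.12 p [0.464  0.0483 0.0448] yaw 4.53 tilt [ 0.   -0.03] F [-0.4 -0.4 -0.9] q [-1.140e-01  7.700e-02  2.202e+00 -1.000e-03  8.630e-01  1.378e+00] op 0.0528
shift [ 0.     -0.0001 -0.0004] turn [ 0.03 -0.    0.03]
[ 0.00326307  0.01455238 -0.00324979]
[0.464  0.0483 0.0448] 17.125
t 17.18 p [0.464  0.0483 0.0448] yaw 4.53 tilt [ 0.   -0.03] F [ 0.3  0.  -0.1] q [-1.140e-01  7.700e-02  2.202e+00 -1.000e-03  8.630e-01  1.378e+00] op 0.053
```

View pics/w15z.png

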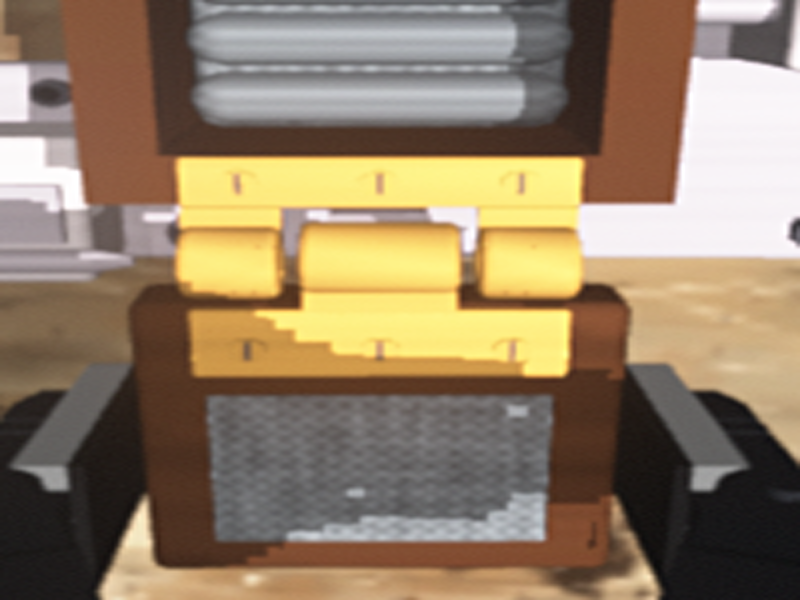

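Emit:
{"name": "move_arm", "arguments": {
  "plan": [
    [[0,0,0,-0.0002,0,0.0003,0.045],[0,0,0,-0.0004,0,0.0006,0.045],[0,0,0,-0.0004,0,0.0008,0.045],[0,0,0,-0.0004,0,0.001,0.045],[0,0,0,-0.0004,0,0.001,0.045]]
  ]
}}

```text
time: 17.8
eef_pos: [0.4637, 0.0482, 0.044]
tcp_rot: [0.999, 0.039, 0.0, 0.0]
contact_force: [-1.5, -0.0, 2.0]
opening: 0.62
```

```bash
cat > f.py <<'E'
from h import *
F=[];M=[]
for i in range(4):
    s=get_state();F.append(s['contact_force']);M.append(s['wrist_torque']);read_camera('wrist')
print('F',np.round(np.mean(F,0),2),'M',np.round(np.mean(M,0),3))
E
python3 f.py; python3 go.py
```

```text
F [-1.57 -0.14  2.09] M [ 0.009  0.124 -0.018]
t 18.0 p [0.4637 0.0482 0.044 ] yaw 4.53 tilt [ 0.01 -0.03] F [-2.2  0.2  1.5] q [-1.140e-01  7.700e-02  2.203e+00 -1.000e-03  8.610e-01  1.378e+00] op 0.0533
```

Emit:
{"name": "move_arm", "arguments": {
  "plan": [
    [[0,0,0,-0.0003,0,0,0.045],[0,0,0,-0.0006,0,0,0.045],[0,0,0,-0.0007,0,0,0.045],[0,0,0,-0.0007,0,0,0.045],[0,0,0,-0.0007,0,0,0.045]]
  ]
}}

```text
time: 18.62
eef_pos: [0.4634, 0.0482, 0.0441]
tcp_rot: [0.999, 0.039, 0.001, 0.0]
contact_force: [1.7, 1.1, -0.8]
opening: 0.622
```

```bash
python3 f.py; python3 go.py
```

```text
F [ 2.33  0.96 -0.22] M [ 0.092 -0.373  0.032]
t 18.82 p [0.4634 0.0481 0.0441] yaw 4.52 tilt [ 0.07 -0.03] F [2.6 0.9 0.6] q [-1.150e-01  7.600e-02  2.204e+00 -1.000e-03  8.600e-01  1.378e+00] op 0.0528
```

Emit:
{"name": "move_arm", "arguments": {
  "plan": [
    [[0,0,0,0.0002,0,-0.0001,0.045],[0,0,0,0.0003,0,-0.0001,0.045],[0,0,0,0.0003,0,0,0.045],[0,0,0,0.0003,0,0.0001,0.045],[0,0,0,0.0003,0,0.0001,0.045]]
  ]
}}

```text
time: 19.45
eef_pos: [0.4635, 0.0482, 0.044]
tcp_rot: [0.999, 0.039, 0.0, 0.0]
contact_force: [0.8, 0.5, 1.1]
opening: 0.62
```

```bash
python3 f.py; python3 go.py;cp pics/w15.png pics/x.png; python3 look.py w16.png
python3 - <<'E'
import cv2
a=cv2.imread('pics/w16.png');cv2.imwrite('pics/w16z.png',cv2.resize(a[140:240,240:400],None,fx=5,fy=5,interpolation=cv2.INTER_CUBIC))
E
```

```text
F [0.23 0.34 1.26] M [ 0.004 -0.05  -0.008]
t 19.65 p [0.4635 0.0481 0.044 ] yaw 4.53 tilt [ 0.04 -0.03] F [-0.2  0.1  1.7] q [-1.140e-01  7.700e-02  2.204e+00 -1.000e-03  8.600e-01  1.378e+00] op 0.0536
[0.4635 0.0481 0.044 ] 19.65
```

View pics/w16z.png

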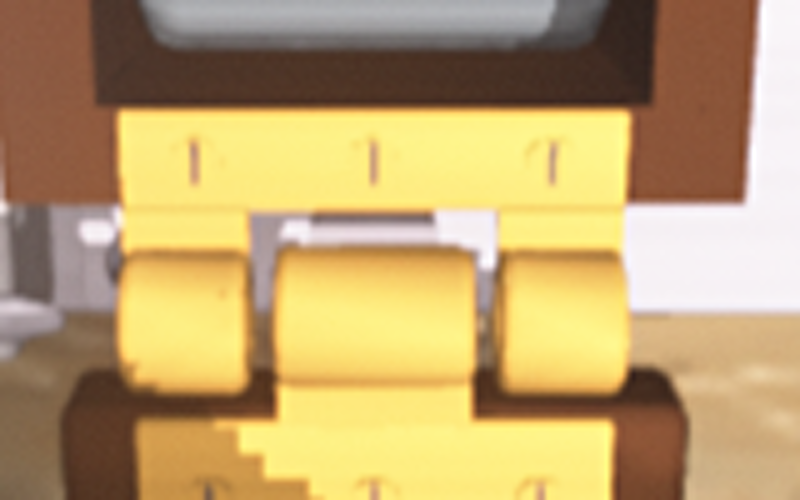

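```bash
python3 - <<'E'
from h import *
a=snap('scene','s9.png');b=snap('top','t9.png')
cv2.imwrite('pics/s9z.png',cv2.resize(a[150:290,230:430,::-1],None,fx=4,fy=4,interpolation=cv2.INTER_CUBIC))
E
python3 f.py; python3 go.py
```

```text
F [-0.24 -0.24  1.34] M [-0.023  0.025 -0.013]
t 20.0 p [0.4635 0.0482 0.0439] yaw 4.53 tilt [ 0.04 -0.03] F [-1.3 -0.2  1. ] q [-1.140e-01  7.700e-02  2.204e+00 -1.000e-03  8.600e-01  1.378e+00] op 0.0528
```

View pics/s9z.png

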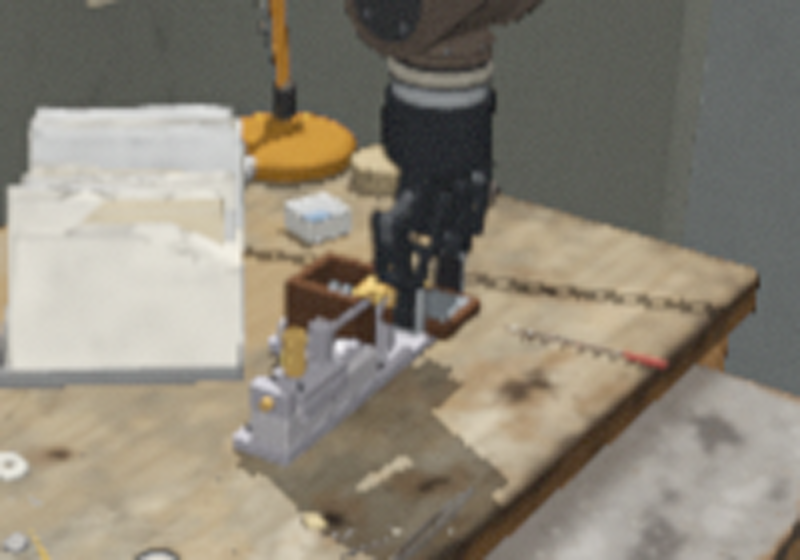

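View pics/w16.png

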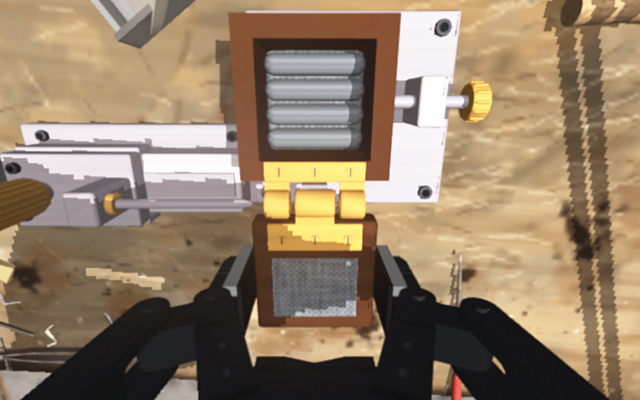

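```bash
python3 -c "
from plant import ticket
print(ticket.sign_off())"; python3 go.py
```

```text
the job is handed in; nothing more can be done
None
the job is handed in; nothing more can be done
```

I drew the pin slide back to its stop and brought the lid level into the hinge. I handed the job in at about 20 s (limit 48 s), still holding the lid there. The sign-off reports no verdict.

**Pin slide:** The knob moved about 35 mm, then stopped firm at 13 N. That puts it at about its 45 mm stop, and the last pictures show the pin nose clear of the knuckles and the gap.

**Lid:** I gripped it by its plain edges at 35 N and it did not slip. Its knuckle is centred in the gap to about 0.3 mm. Tilt is under 0.1° and it is in line with the jig's yaw as I measured it, to within 0.1°.

**Seating:** I first touched the vee's +x flank, moved back too far onto the −x flank, then settled between them. At the end the sideways force was about 0 N. The force up on the tool was about 1.3 N, so with the lid's weight I am pressing down about 2 N.

**Checks that disagreed:**
- The tool seated about 1 mm lower than I had worked out.
- The last close-up still showed about 0.3 mm between the knuckle edges along jig x.
- Both are within the calibration's 2 mm, so I went by the contact forces.

**Other things:** To reach the bench I lifted the arm over the lamp. I felt no contact with it or with the other objects. I did not measure their positions again at the end.

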